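# Snap the detachable handle onto the saucepan

## Robot

A 7-joint arm with a two-finger parallel gripper is mounted at the origin on a cart in front of the work surface, level with it; the furniture and walls round the work are solid. World frame = base frame: x ahead of the robot, y to its left, z up, the work surface at z = 0. Lengths are in m, angles in rad, forces in N, time in s.
With the tool pointing down it reaches from about 0.4 to 0.85 m from the base axis. Payload 10.4 kg.
Tool frame: the origin (TCP) lies between the finger pads; the fingertips stand 22 mm ahead of it and the grasp point (between the pads) lies 3 mm ahead of it; z points along the fingers, y is the line along which they close (so a half turn about z gives the same grasp; the last joint's range is limited). The gripper opens to 85 mm and grips with 20 to 120 N. Pads are 22 mm wide; open, the fingers measure 114 mm over their backs; the gripper's body (76 mm by 85 mm) begins 54 mm behind the grasp point. The pads swing forward as they close: fully open they stand 13 mm farther back than shut.
Start: joints at [-1.21, 0.332, -0.065, 1.46, 0.022, 1.35, -0.088], TCP at [0.234, 0.58, 0.253] pointing down, gripper open.
Joint ranges: [-2.6, 2.6], [-0.5, 2.12], [-1.47, 1.34], [0.16, 2.42], [-1.27, 4.41], [0.06, 2.06], [-2.6, 2.6]. Speed limits (rad/s): [2.22, 2.22, 2.79, 2.79, 3.14, 3.14, 3.14].

## Interface

Orientations are given as a unit quaternion [x, y, z, w].
In Python, from workcell import manip, camera, ticket, boxes_of, outline_of gives the robot as it stands.
- The arm moves only by the tool carry_out, never from a script. Its argument "deltas" is a list of rows, each a list of 5 numbers: the shift along the tool's x, y, z as a fraction of full scale, then the turn about the tool's z as a fraction of full scale, then the opening, from -1 (shut) to 1 (fully open), so that 0 is half open. In form: [[tx, ty, tz, spin, gripper], ...]. A call has 1 to 20 rows; each row is the pose to reach, as a shift and turn from the pose commanded when the call began, along the tool's axes at that moment; what a row does not reach only later rows make up. Full scale, the value 1, is 150 mm for a shift and 30 degrees for a turn. A row lasts 1/8 s, in which the tool goes at most 62.5 mm and 10.7 degrees, less where a joint would pass 70% of its speed; a pose out of reach is approached as far as the arm can. A call with a number of a shift or a turn outside -1 to 1 is refused whole. A call with a gripper value outside its range is refused whole. The fingers move at their own pace and stop on an object; "force" is the grip in N (left out, the last holds). Time passes only in rows, so rows that repeat a pose let the fingers close. It gives the time, the measured TCP pose, the force, the opening and the grip force at its end, in the units of the state.
- manip.get_obs(): the state, without advancing time (a new reading comes with each control period).
- camera(name): name is "side" or "top"; returns a dict with "img" (420x560x3 uint8, red, green, blue), "depth" (420x560 float32, m along the optical axis (not along the pixel's ray), 0 where there is no reading), "vertical_fov" (degrees; the focal length in pixels is half the picture's height over the tangent of half this angle, whatever the lens; pixels are square), "cx", "cy" (the principal point, pixels), "k1" (the pictures are not rectified: a ray, as slopes to the right and down, at radius r is drawn at 1 + k1 r^2 times it, then the intrinsics apply), "R" (3x3) and "t" (3): a world point X has camera coordinates R X + t. Camera axes: x right, y down, z forward; pixel columns grow to the right and rows downward; lengths in m; the calibration is good to about 2 mm. A picture is of the moment at which its call begins.
- ticket.hand_in(): hands the job in; it is judged then, once.
Trained networks look in a picture, given as the dict that the camera call returned (one of the last four; its "shot" number tells which), for a name from the list of things; names that differ only in an ending like _2 or _b are one class to them, and where a whole thing is asked for, a point or a joint stands for the part that bears it (a point fixed in the world has none). Each returns a list of dicts, best first, with "conf" (0 to 1); they miss things now and then, are a little off and sometimes report something else, mostly with a low value. They report only what shows in the picture. A call takes as long as a camera call.
- boxes_of(query, picture): "position" ([x, y, z] in m, in world coordinates, good to about 4 mm: the middle of the surface that is visible of it).
- outline_of(query, picture): "region" (420x560 bool, what is visible of it).
The state is a dict: "clock": time; "joint_pos": joint angles; "joint_velocities": joint speeds; "tau": joint torques, N m; "position": TCP position; "ee_rot": TCP orientation; "ft_force": force on the tool from outside, world axes, zero at the start; "torque": the same for the moment, N m; "grip_width": opening from 0.0 (shut) to 1.0 (fully open); "grasp_force": force on a finger pad.
Only numpy, scipy, OpenCV 4.12 (cv2) and the standard library are available. Lean on these libraries where they do the work, as an engineer would, in place of code of your own. Each camera call takes 0.05 s, during which the arm holds its last target. There are 200 camera calls.

## Task

Fit the detachable handle to the lidded saucepan. Slide its open end over the stub on the pan, squeeze both spring buttons in so that it passes over them, and push it fully home until both buttons pop out through the holes in its sides; then let go. Do not knock the tea tin, the spice jar or the scissors.

Things in the scene. Friction and masses are not known exactly. Their poses are not given: they have to be found in the camera images.
- pot: Tall steel saucepan, fixed on either one of the two burners: radius 78 mm at the base, 104 mm at the rim 160 mm up, with a broad lid of radius 125 mm that overhangs it (underside 160 mm above the base) and a black knob, 201 mm high in all. Origin: centre of its base; z up. The stub for the handle sticks out level along its -x, axis 55 mm above the base, its root under the lid's overhang; a loop is on the +x side.
- stub_stop (a point): Point on the stub's axis at the stop face, 112 mm from the pan's axis. The stop is the end of a steel bracket, 24 mm wide and 32 mm high, between pan and stub; a seated handle's mouth bears on it. Axes as the pan's: the stub runs from here along -x; y is across it, level.
- stub_tip (a point): Centre of the stub's free end, 70 mm along -x from the stop. The stub is a steel bar 20 mm wide (y) and 18 mm high; its last 9 mm taper to 12 x 10 mm.
- buttons_mid (a point): Point on the stub's axis between its two spring buttons (one at +y, one at -y), 16 mm along -x from the stop. Each is 13 mm long along the stub and 10 mm high; at rest its flat top is 19 mm from the axis. Facing the stub's tip it has a square shoulder from the stub up to 14 mm from the axis, then a ramp 8 mm long up to the top.
- button_left (a joint): Travel of the button at the pan's +y side: 0 out, 0.0095 m fully in. Spring: 1.6 N at rest plus 0.4 N per mm. At rest its shoulder blocks the handle's mouth. Pressed in 5 mm or more (its top level with the handle's sides) the mouth meets the ramp and the handle rides over it, drawing it in to 8 mm until the hole arrives.
- button_right (a joint): The same for the button at the pan's -y side.
- handle_center (a point): Loose handle, 0.10 to 0.21 kg, flat on the wooden board on the other burner: 160 mm long, 28 wide, 26 high. Front half: steel box socket, 3 mm walls, inside 22 x 20 mm, 80 mm deep; rear half: black grip with a wire eye. This point is its middle (80 mm from either end, half-way up). Its x points to the open mouth, y across, z up. When fitted its x lies along the pan's x.
- handle_mouth (a point): Centre of the open mouth, 80 mm along x from the handle's middle. The hole in each side wall begins 7.5 mm and ends 24 mm behind the mouth, 13 mm high. Fingers that grip the sides at the mouth and reach 8 to 15 mm beyond it press both buttons level with the sides. Seated, this point is at stub_stop (play 2 mm).
- board: Round wooden board, 240 mm across, on the other burner's pan support, fixed. Origin 30 mm under its top face, at its centre.
- tin: Green tea tin with wooden lid, 82 mm across, 100 mm high, loose, at the back between the burners; leave alone. Origin: centre of its base.
- scissors: Kitchen scissors with green grips, 206 x 84 x 11 mm, loose, lying between the burners; leave alone. Origin: middle, underside; x along them.
- spice_jar: Spice jar with black cap, 41 mm across, 105 mm high, loose, at the back right; leave alone. Origin: centre of its base.

How it is judged:
By the outcome, as a careful person would: the job done as asked, in the order asked, and still so for the second after the job is handed in, with the robot touching nothing.
It also fails if it takes over 56 s, if anything falls off the work surface, if the arm or the gripper's body presses on something with over 40 N, if the wrist force passes 120 N, or if a joint passes its speed limit or range.

## Working session

There is one attempt and no reset: what is moved stays moved. The work goes in short steps, Python scripts to look and compute and a tool call to move; the robot and the scene stay as the last step left them, time stands still between calls to the robot, and variables do not carry over. Pictures are saved under pics/ and viewed, at most 10 in all, crops included, and the job is handed in when it is done.

Besides the shell and the picture viewer there is one more tool, called after "Call:" as a command line: name --pt "numbers of a row" for each row, then --argument value for the rest. carry_out: Moves the arm, as the interface text tells. Its arguments: {"type":"object","properties":{"deltas":{"type":"array","items":{"type":"array","items":{"type":"number"}}},"force":{"type":"number"}},"required":["deltas"]}

```bash
mkdir -p pics; cat > h.py <<'E'
import numpy as np,cv2
from workcell import manip,camera,ticket,boxes_of,outline_of
def cloud(c):
    d=c["depth"];H,W=d.shape;f=H/2/np.tan(np.radians(c["vertical_fov"])/2)
    K=np.array([[f,0,c["cx"]],[0,f,c["cy"]],[0,0,1]])
    v,u=np.mgrid[:H,:W]
    p=cv2.undistortPoints(np.stack([u.ravel(),v.ravel()],1).astype(np.float64)[:,None],K,np.array([c["k1"],0,0,0,0.]))[:,0]
    X=np.c_[p,np.ones(len(p))]*d.ravel()[:,None]
    return ((X-c["t"])@c["R"]).reshape(H,W,3)
E
python3 - <<'E'
from h import *
ims=[]
for n in("side","top"):
    c=camera(n);P=cloud(c);ims.append(c["img"]);print(n,"cam",-c["R"].T@c["t"])
    cv2.imwrite(f"pics/{n}0.png",cv2.resize(c["img"][:,:,::-1],(784,588)))
    np.savez(f"{n}0.npz",P=P,d=c["depth"],img=c["img"])
    for q in("pot","stub_tip","button_left","handle_center","board","tin","scissors","spice_jar"):
        print(q,[(np.round(b["position"],3),round(b["conf"],2)) for b in boxes_of(q,c)[:2]])
    o=outline_of("handle_center",c)
    if o:
        m=o[0]["region"]&(c["depth"]>0);Q=P[m];np.save(f"hand_{n}.npy",Q);print("handle",m.sum(),o[0]["conf"],np.percentile(Q,[2,50,98],axis=0).round(3))
s=manip.get_obs();print(s["clock"],s["position"],s["ee_rot"],s["grip_width"])
E
```

```text
side cam [1.06650473 0.39564742 1.02761121]
pot [(array([ 0.583, -0.017,  0.205]), 0.61)]
stub_tip [(array([ 0.583, -0.019,  0.202]), 0.86)]
button_left []
handle_center [(array([0.546, 0.362, 0.076]), 0.69), (array([ 0.578, -0.017,  0.202]), 0.22)]
board [(array([0.545, 0.343, 0.05 ]), 0.88), (array([0.548, 0.362, 0.076]), 0.72)]
tin [(array([0.677, 0.171, 0.082]), 0.63)]
scissors [(array([0.421, 0.173, 0.006]), 0.78)]
spice_jar []
handle 661 0.78 [[0.51  0.282 0.051]
 [0.544 0.364 0.075]
 [0.569 0.426 0.08 ]]
top cam [-0.24630557 -0.04153854  1.1354573 ]
pot [(array([ 0.53 , -0.037,  0.207]), 0.75)]
stub_tip [(array([ 0.53 , -0.038,  0.208]), 0.83)]
button_left []
handle_center []
board []
tin [(array([0.647, 0.16 , 0.083]), 0.8)]
scissors []
spice_jar []
1.0 [0.23401977 0.57956546 0.25335444] [ 1.90727430e-01  9.81643033e-01  6.37147314e-05 -6.12134005e-07] 1.0007098571444781
```

View pics/side0.png

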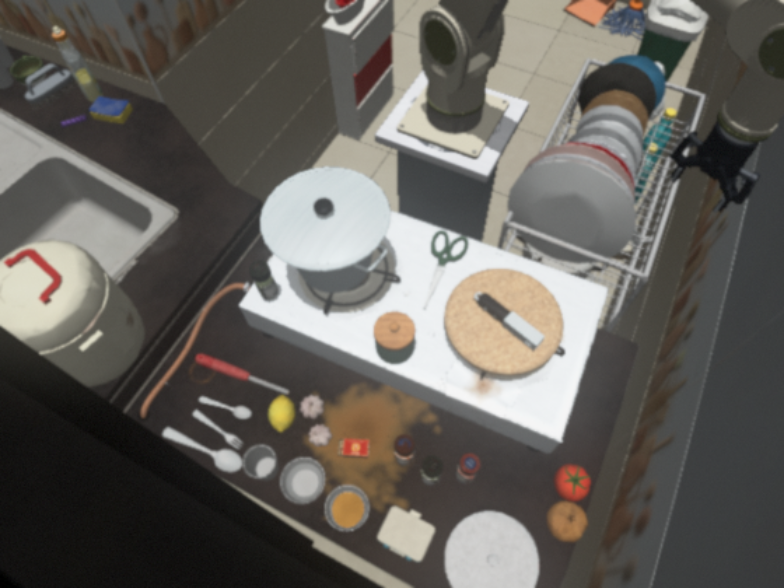

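View pics/top0.png

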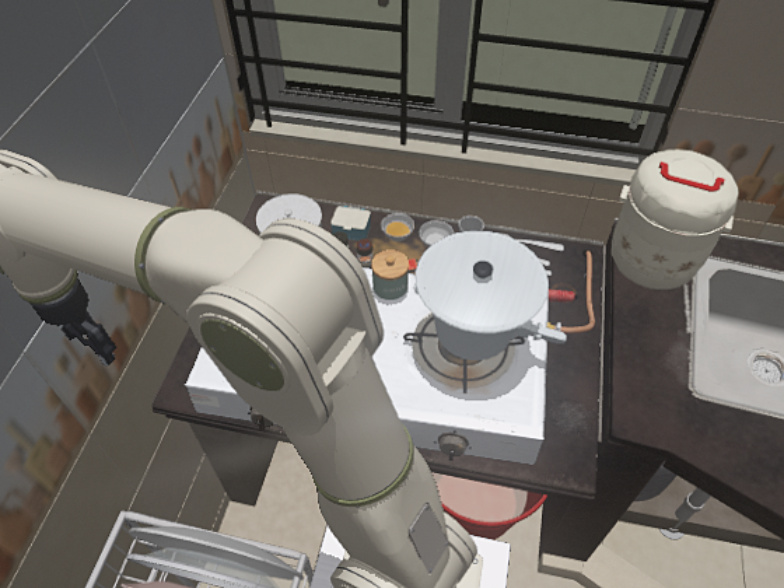

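The side view has the pot at (325,235), its loop at (375,262), the handle on the board with its grip at (492,303) and mouth end at (540,340), the scissors at (440,265) and the tin at (394,335). The top view shows the stub at (545,330), pointing to -y. Next I'll measure the pan axis, stub and handle.

```bash
python3 - <<'E'
from h import *
from scipy.optimize import least_squares
s=np.load("side0.npz");t=np.load("top0.npz")
for n,D in(("side",s),("top",t)):
    P=D["P"];ok=(D["d"]>0)
    m=ok&(np.hypot(P[...,0]-.56,P[...,1]+.02)<.16)&(P[...,2]>.15)
    print(n,"hist z",np.histogram(P[m][:,2],bins=np.arange(.15,.3,.01))[0])
    L=P[m&(P[...,2]>.17)&(P[...,2]<.235)]
    c,r=cv2.minEnclosingCircle(L[:,:2].astype(np.float32));print("lid circ",c,r,L[:,2].max())
    k=P[m];k=k[k[:,2]>k[:,2].max()-.012];print("knob",k.mean(0),k[:,2].max())
    m=ok&(abs(P[...,0]-.56)<.12)&(P[...,1]>-.28)&(P[...,1]<-.13)&(P[...,2]>.05)&(P[...,2]<.15)
    Q=P[m];print("stub",len(Q),Q.mean(0) if len(Q) else 0)
    if len(Q)>5:
        for a in np.arange(-.28,-.12,.01):
            q=Q[(Q[:,1]>a)&(Q[:,1]<=a+.01)]
            if len(q):print(round(a+.005,3),len(q),q[:,0].min().round(4),q[:,0].max().round(4),np.median(q[:,2]).round(4),q[:,2].max().round(4))
# handle from side
P=s["P"];m=(s["d"]>0)&(P[...,2]>.066)&(P[...,2]<.1)&(np.hypot(P[...,0]-.545,P[...,1]-.35)<.13)
Q=P[m];r=cv2.minAreaRect(Q[:,:2].astype(np.float32)*1000);print("handle rect",r,np.percentile(Q[:,2],[5,50,95]))
b=(s["d"]>0)&(np.hypot(P[...,0]-.545,P[...,1]-.343)<.1)&(P[...,2]<.062)&(P[...,2]>.03);print("board z",np.median(P[b][:,2]))
a=cv2.resize(s["img"][190:260,320:420],(700,490),interpolation=2);
b=cv2.resize(t["img"][200:270,340:440],(700,490),interpolation=2)
cv2.imwrite("pics/crop1.png",cv2.resize(np.hstack([a,b])[:,:,::-1],(800,280)))
E
```

```text
side hist z [  52    0    0    0  651 4361  324   43  101    0    0    0    0    0]
lid circ (0.5591058731079102, -0.03188370540738106) 0.12720586359500885 0.23497225005004865
knob [ 0.56269045 -0.02856408  0.23160721] 0.2369332887659899
stub 43 [ 0.66945834 -0.13991434  0.1042819 ]
-0.155 3 0.6669 0.676 0.102 0.1038
-0.145 18 0.6592 0.6797 0.1037 0.1058
-0.135 22 0.6574 0.6785 0.1049 0.1079
top hist z [  68    9    0    0  121 3742 1336   15  127    0    0    0    0    0]
lid circ (0.5593200325965881, -0.03531453758478165) 0.1258198618888855 0.23499554982810889
knob [ 0.55574892 -0.034125    0.23390905] 0.23930394628027288
stub 297 [ 0.53630112 -0.16843639  0.09612995]
-0.215 6 0.5294 0.5396 0.0939 0.0992
-0.205 26 0.5228 0.5413 0.0969 0.1033
-0.195 36 0.5254 0.5462 0.0976 0.1026
-0.185 34 0.5259 0.55 0.0976 0.1024
-0.175 33 0.526 0.5481 0.0965 0.1046
-0.165 41 0.5243 0.5604 0.0977 0.1035
-0.155 41 0.5234 0.5595 0.0962 0.1014
-0.145 42 0.5322 0.5564 0.0994 0.1084
-0.135 38 0.5303 0.5505 0.0993 0.1103
handle rect ((538.7316284179688, 351.3670959472656), (156.39923095703125, 31.275348663330078), 75.11843872070312) [0.06800096 0.07568321 0.07893628]
board z 0.050598521264887494
```

View pics/crop1.png

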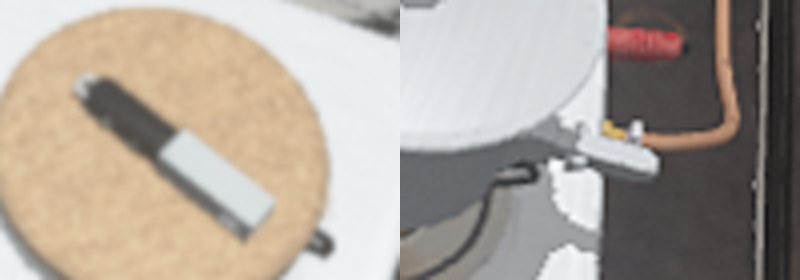

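The handle's middle is at about (0.541,0.353,0.063), yaw about 75°, with its mouth toward +y. The stub runs from the pan axis (0.559,-0.034) to a tip near (0.534,-0.21), axis height about 0.088. A tool pointing straight down would hit the lid at the buttons, so I'll raise the arm clear and see how it behaves at its reach limit.

Call:
carry_out --pt "0 0 -0.4 0 1" --pt "0 0 -0.8 0 1" --pt "0 0 -1 0 1" --pt "0 0 -1 0 1"

```text
clock: 1.5
position: [0.2342, 0.5802, 0.4062]
ee_rot: [0.191, 0.982, 0.002, 0.0]
ft_force: [0.4, -0.2, 0.0]
grip_width: 1.003
grasp_force: 0.0
```

```bash
ls -la; python3 - <<'E'
from h import *
s=manip.get_obs();print({k:np.round(v,3) for k,v in s.items()})
t=np.load("top0.npz");P=t["P"]
m=(t["d"]>0)&(abs(P[...,0]-.54)<.05)&(P[...,1]>-.225)&(P[...,1]<-.17)&(P[...,2]>.093)&(P[...,2]<.11)
Q=P[m];print(len(Q),np.polyfit(Q[:,1],Q[:,0],1),np.percentile(Q[:,2],[10,50,90]))
print(cv2.minAreaRect(Q[:,:2].astype(np.float32)*1000))
E
```

```text
total 14280
drwxr-xr-x  3 agent agent    4096 Dec  1 13:27 .
drwxr-xr-x 23 root  root     4096 Dec  1 13:26 ..
-rw-r--r--  1 agent agent     470 Dec  1 13:26 h.py
-rw-r--r--  1 agent agent   15992 Dec  1 13:27 hand_side.npy
drwxr-xr-x  2 agent agent    4096 Dec  1 13:28 pics
-rw-r--r--  1 agent agent 7291928 Dec  1 13:27 side0.npz
-rw-r--r--  1 agent agent 7291928 Dec  1 13:27 top0.npz
{'clock': np.float64(1.5), 'joint_pos': array([-1.22 ,  0.305, -0.055,  1.181,  0.017,  1.651, -0.084]), 'joint_velocities': array([ 0.001,  0.023, -0.001,  0.076,  0.001, -0.032,  0.001]), 'tau': array([-3.6000e-02, -6.3339e+01,  2.2600e-01, -4.2050e+01,  1.0000e-02,
        5.5500e-01,  6.0000e-03]), 'position': array([0.234, 0.58 , 0.406]), 'ee_rot': array([0.191, 0.982, 0.002, 0.   ]), 'ft_force': array([ 0.444, -0.194,  0.007]), 'torque': array([-0.021, -0.026, -0.005]), 'grasp_force': np.float64(0.0), 'grip_width': np.float64(1.003)}
99 [0.09925905 0.55410151] [0.09514319 0.09855165 0.10106284]
((536.4105224609375, -191.22238159179688), (41.79600524902344, 23.747848510742188), 80.59609985351562)
```

Call:
carry_out --pt "0 0 -0.4 0 1" --pt "0 0 -0.8 0 1" --pt "0 0 -1 0 1"

```text
clock: 1.88
position: [0.234, 0.5793, 0.5557]
ee_rot: [0.191, 0.982, 0.001, 0.0]
ft_force: [0.3, 1.5, -0.0]
grip_width: 1.005
grasp_force: 0.0
```

Call:
carry_out --pt "0 0 -0.4 0 1" --pt "0 0 -0.8 0 1" --pt "0 0 -1 0 1"

```text
clock: 2.25
position: [0.2191, 0.5538, 0.6351]
ee_rot: [0.192, 0.98, 0.052, 0.009]
ft_force: [0.5, 0.8, 0.2]
grip_width: 1.003
grasp_force: 0.0
```

Call:
carry_out --pt "0 0 -0.4 0 1" --pt "0 0 -0.8 0 1" --pt "0 0 -1 0 1"

```text
clock: 2.62
position: [0.2054, 0.5186, 0.6802]
ee_rot: [0.191, 0.978, 0.088, 0.015]
ft_force: [0.3, 0.9, 0.3]
grip_width: 0.999
grasp_force: 0.0
```

```bash
python3 - <<'E'
from h import *
s=manip.get_obs();print({k:np.round(s[k],3) for k in("clock","joint_pos","position","ee_rot","joint_velocities")})
E
```

```text
{'clock': np.float64(2.625), 'joint_pos': array([-1.566,  0.265,  0.482,  0.664, -0.157,  2.058, -0.01 ]), 'position': array([0.205, 0.519, 0.68 ]), 'ee_rot': array([0.191, 0.978, 0.088, 0.015]), 'joint_velocities': array([-0.242, -0.125,  0.279,  0.116, -0.013, -0.001,  0.017])}
```

Call:
carry_out --pt "0 0 0.4 0 1" --pt "0 0 0.8 0 1" --pt "0 0 0.8 0 1"

```text
clock: 3.0
position: [0.2123, 0.5378, 0.5546]
ee_rot: [0.191, 0.978, 0.08, 0.015]
ft_force: [-1.0, 0.5, -0.1]
grip_width: 1.0
grasp_force: 0.0
```

```bash
python3 - <<'E'
from h import *
s=manip.get_obs();print({k:np.round(s[k],3) for k in("clock","joint_pos","position","ee_rot","joint_velocities")})
E
```

```text
{'clock': np.float64(3.0), 'joint_pos': array([-1.662,  0.139,  0.461,  1.096, -0.061,  1.756, -0.041]), 'position': array([0.212, 0.538, 0.555]), 'ee_rot': array([0.191, 0.978, 0.08 , 0.015]), 'joint_velocities': array([ 0.016, -0.013,  0.001, -0.282, -0.017,  0.081,  0.006])}
```

The tilt stays once gained, so I can build about 28° this way. I'll swing to a bearing in line with the stub, spin the fingers crosswise, and gain more tilt there.

Call:
carry_out --pt "0.33 -0.13 -0.02 0.33 1" --pt "0.66 -0.26 -0.05 0.66 1" --pt "1 -0.4 -0.07 1 1" --pt "1 -0.4 -0.07 1 1"

```text
clock: 3.5
position: [0.0473, 0.5395, 0.5663]
ee_rot: [0.437, 0.895, 0.09, -0.01]
ft_force: [1.5, -0.3, -0.0]
grip_width: 1.0
grasp_force: 0.0
```

```bash
cat >> h.py <<'E'
from scipy.spatial.transform import Rotation as Ro
def st():
    s=manip.get_obs();R=Ro.from_quat(s["ee_rot"]).as_matrix();z=R[:,2]
    print("t",round(s["clock"],2),"q",np.round(s["joint_pos"],2),"p",np.round(s["position"],4),"tilt",round(np.degrees(np.arccos(-z[2])),1),"bearing",round(np.degrees(np.arctan2(z[1],z[0])),1),"w",round(s["grip_width"],3),"F",np.round(s["ft_force"],1))
    print("x",R[:,0].round(3),"y",R[:,1].round(3),"z",z.round(3));return s,R
E
python3 -c "
from h import *
st()"
```

```text
t 3.5 q [-1.91  0.05  0.33  1.16  0.05  1.77 -0.91] p [0.0473 0.5395 0.5663] tilt 10.4 bearing 70.1 w 1.0 F [ 1.5 -0.3 -0. ]
x [-0.618  0.78   0.096] y [0.783 0.602 0.153] z [ 0.062  0.17  -0.983]
```

Call:
carry_out --pt "0.04 0.06 -0.4 0.33 1" --pt "0.08 0.12 -0.8 0.66 1" --pt "0.1 0.15 -1 1 1" --pt "0.1 0.15 -1 1 1"

```text
clock: 4.0
position: [0.0505, 0.5346, 0.6981]
ee_rot: [0.653, 0.75, 0.098, -0.039]
ft_force: [0.6, 0.6, -0.8]
grip_width: 0.998
grasp_force: 0.0
```

```bash
python3 -c "
from h import *
st()"
```

```text
t 4.0 q [-2.05  0.23  0.69  0.69 -0.13  2.06 -1.31] p [0.0505 0.5346 0.6981] tilt 12.2 bearing 70.5 w 0.998 F [ 0.6  0.6 -0.8]
x [-0.144  0.972  0.187] y [0.987 0.128 0.097] z [ 0.07   0.198 -0.978]
```

Call:
carry_out --pt "0.35 0.08 -0.44 0.25 1" --pt "0.7 0.17 -0.87 0.5 1" --pt "0.7 0.17 -0.87 0.5 1" --pt "0.7 0.17 -0.87 0.5 1"

```text
clock: 4.5
position: [0.029, 0.5479, 0.7621]
ee_rot: [0.73, 0.658, 0.159, -0.099]
ft_force: [0.5, 1.0, 0.0]
grip_width: 1.002
grasp_force: 0.0
```

```bash
python3 -c "
from h import *
st()"
```

```text
t 4.5 q [-1.74  0.24  0.1   0.49  0.12  2.06 -1.67] p [0.029  0.5479 0.7621] tilt 21.5 bearing 73.9 w 1.002 F [0.5 1.  0. ]
x [0.084 0.929 0.361] y [ 0.991 -0.115  0.065] z [ 0.102  0.352 -0.93 ]
```

Call:
carry_out --pt "0.1 -0.4 -0.3 0 1" --pt "0.2 -0.82 -0.5 0 1" --pt "0.34 -0.82 -0.79 0 1" --pt "0.34 -0.82 -0.79 0 1"

```text
clock: 5.0
position: [-0.0694, 0.544, 0.7849]
ee_rot: [0.723, 0.656, 0.178, -0.123]
ft_force: [0.8, -0.6, 0.3]
grip_width: 1.0
grasp_force: 0.0
```

```bash
python3 -c "
from h import *
st()"
```

```text
t 5.0 q [-2.29  0.3   0.87  0.44 -0.19  2.06 -1.72] p [-0.0694  0.544   0.7849] tilt 25.0 bearing 76.7 w 1.0 F [ 0.8 -0.6  0.3]
x [0.076 0.905 0.419] y [ 0.992 -0.11   0.057] z [ 0.097  0.411 -0.906]
```

Call:
carry_out --pt "0.22 -0.09 -0.27 0 1" --pt "0.45 -0.18 -0.54 0 1" --pt "0.45 -0.18 -0.54 0 1"

```text
clock: 5.38
position: [-0.0855, 0.5519, 0.8052]
ee_rot: [0.718, 0.651, 0.196, -0.146]
ft_force: [-0.3, -0.1, -0.7]
grip_width: 1.002
grasp_force: 0.0
```

```bash
python3 -c "
from h import *
st()"
```

```text
t 5.38 q [-2.24  0.34  0.85  0.34 -0.23  2.06 -1.74] p [-0.0855  0.5519  0.8052] tilt 28.4 bearing 78.9 w 1.002 F [-0.3 -0.1 -0.7]
x [0.075 0.878 0.473] y [ 0.993 -0.109  0.046] z [ 0.092  0.466 -0.88 ]
```

Tilt is 28° at bearing 79°, which is what I wanted. Next, a fresh measurement of the handle and stub with the arm out of the way.

```bash
cat >> h.py <<'E'
def hand(P,d,c0,zlo=.068,zhi=.1,rad=.13):
    m=(d>0)&(P[...,2]>zlo)&(P[...,2]<zhi)&(np.hypot(P[...,0]-c0[0],P[...,1]-c0[1])<rad);return P[m],m
E
python3 - <<'E'
from h import *
for n in("side","top"):
    c=camera(n);P=cloud(c);d=c["depth"]
    cv2.imwrite(f"pics/{n}1.png",c["img"][:,:,::-1])
    o=outline_of("handle_center",c)
    for k in o[:1]:
        m=k["region"]&(d>0);Q=P[m];zt=Q[Q[:,2]>.07];print(n,"conf",k["conf"],len(Q),"topz",np.median(zt[:,2]),"box",[(b["position"].round(3) if hasattr(b["position"],"round") else b["position"]) for b in boxes_of("handle_center",c)][:1])
        r=cv2.minAreaRect(zt[:,:2].astype(np.float32)*1000);print(r)
    Q,m=hand(P,d,(.541,.353));r=cv2.minAreaRect(Q[:,:2].astype(np.float32)*1000);print(n,"geo",len(Q),r)
    print("pct",np.percentile(Q,[1,50,99],axis=0).round(4).tolist())
    # bright socket part
    br=c["img"].mean(2);S=Q[br[m]>130]
    if len(S)>20:print("socket",len(S),S.mean(0).round(4),cv2.minAreaRect(S[:,:2].astype(np.float32)*1000))
    ax=np.array([np.cos(np.radians(82)),np.sin(np.radians(82))]);a0=np.array([.5593,-.0335])
    W=P[...,:2]-a0;u=-(W@ax);v=W@np.array([-ax[1],ax[0]])
    m=(d>0)&(u>.135)&(u<.2)&(abs(v)<.03)&(P[...,2]>.08)&(P[...,2]<.115)
    for a in np.arange(.135,.2,.008):
        k=m&(u>=a)&(u<a+.008)
        if k.sum()>3:print("u",round(a,3),k.sum(),"v",np.percentile(v[k],[5,50,95]).round(4),"z",np.percentile(P[k][:,2],[20,50,90]).round(4))
    print("umax",np.percentile(u[m],99) if m.sum() else None)
E
```

```text
side conf 0.8 650 topz 0.07623830473594853 box [[0.5472, 0.3587, 0.0776]]
((539.0298461914062, 356.69012451171875), (144.54591369628906, 30.16959571838379), 73.00390625)
side geo 509 ((538.36865234375, 351.6441345214844), (155.68202209472656, 31.75676727294922), 74.63031005859375)
pct [[0.5115, 0.2887, 0.0685], [0.5419, 0.3627, 0.0761], [0.5699, 0.4261, 0.0809]]
socket 285 [0.5485 0.3878 0.0767] ((538.36865234375, 351.6441345214844), (155.68202209472656, 31.75676727294922), 74.63031005859375)
umax None
top conf 0.76 518 topz 0.07788877214376236 box [[0.5316, 0.3566, 0.0784]]
((534.9633178710938, 353.8228759765625), (151.2827911376953, 29.231597900390625), 72.65496826171875)
top geo 441 ((534.4747314453125, 348.7651672363281), (161.6103057861328, 31.3144588470459), 72.65496826171875)
pct [[0.5047, 0.2796, 0.0688], [0.5323, 0.3544, 0.0778], [0.567, 0.4254, 0.0834]]
socket 239 [0.5438 0.3804 0.0783] ((534.6306762695312, 348.638671875), (161.48854064941406, 30.97921371459961), 73.2709732055664)
u 0.135 27 v [-0.0075  0.0068  0.0103] z [0.0891 0.0978 0.1012]
u 0.143 27 v [-0.0079  0.0045  0.0103] z [0.092  0.0972 0.1009]
u 0.151 26 v [-0.0069  0.0057  0.0105] z [0.0909 0.0973 0.1005]
u 0.159 28 v [-0.0083  0.0055  0.0111] z [0.0907 0.0975 0.1001]
u 0.167 25 v [-0.0066  0.006   0.0095] z [0.0921 0.0964 0.1003]
u 0.175 14 v [-0.0055  0.0039  0.0084] z [0.091  0.0961 0.0994]
umax 0.17972063464319807
```

Call:
carry_out --pt "-0.17 0.28 0.23 0.065 1" --pt "-0.33 0.55 0.46 0.065 1" --pt "-0.5 0.825 0.683 0.065 1"

```text
clock: 6.05
position: [0.0179, 0.5254, 0.7076]
ee_rot: [0.729, 0.639, 0.194, -0.149]
ft_force: [3.8, 0.9, -0.4]
grip_width: 1.003
grasp_force: 0.0
```

Call:
carry_out --pt "-0.17 0.28 0.23 0 1" --pt "-0.33 0.55 0.46 0 1" --pt "-0.5 0.825 0.683 0 1"

```text
clock: 6.42
position: [0.1427, 0.4894, 0.5856]
ee_rot: [0.73, 0.639, 0.193, -0.15]
ft_force: [1.7, 0.5, -0.0]
grip_width: 0.994
grasp_force: 0.0
```

Call:
carry_out --pt "-0.17 0.28 0.23 0 1" --pt "-0.33 0.55 0.46 0 1" --pt "-0.5 0.825 0.683 0 1" --pt "-0.5 0.825 0.683 0 1"

```text
clock: 6.92
position: [0.2689, 0.4523, 0.4621]
ee_rot: [0.732, 0.636, 0.192, -0.149]
ft_force: [-0.4, 0.4, 0.7]
grip_width: 0.997
grasp_force: 0.0
```

```bash
cat >> h.py <<'E'
def go(t):
    s,R=st();print("delta units",(R.T@(np.array(t)-s["position"])/.15).round(3))
E
python3 -c "
from h import *
go((.5487,.3916,.16));go((.5487,.3916,.0776))"
```

```text
t 6.92 q [-2.12 -0.48  0.73  1.73  0.33  1.28 -1.53] p [0.2689 0.4523 0.4621] tilt 28.1 bearing 78.7 w 0.997 F [-0.4  0.4  0.7]
x [0.117 0.875 0.471] y [ 0.989 -0.147  0.027] z [ 0.093  0.462 -0.882]
delta units [-1.083  1.85   1.762]
t 6.92 q [-2.12 -0.48  0.73  1.73  0.33  1.28 -1.53] p [0.2689 0.4523 0.4621] tilt 28.1 bearing 78.7 w 0.997 F [-0.4  0.4  0.7]
x [0.117 0.875 0.471] y [ 0.989 -0.147  0.027] z [ 0.093  0.462 -0.882]
delta units [-1.341  1.835  2.247]
```

Call:
carry_out --pt "-0.18 0.31 0.29 0 1" --pt "-0.36 0.62 0.58 0 1" --pt "-0.54 0.925 0.88 0 1" --pt "-0.54 0.925 0.88 0 1"

```text
clock: 7.42
position: [0.4066, 0.4253, 0.3123]
ee_rot: [0.731, 0.638, 0.192, -0.15]
ft_force: [-1.0, 0.9, 0.6]
grip_width: 1.004
grasp_force: 0.0
```

```bash
python3 -c "
from h import *
go((.5487,.3916,.16))"
```

```text
t 7.42 q [-2.22 -0.47  1.21  1.87  0.28  0.99 -1.19] p [0.4066 0.4253 0.3123] tilt 28.2 bearing 79.0 w 1.004 F [-1.   0.9  0.6]
x [0.113 0.874 0.472] y [ 0.99  -0.142  0.027] z [ 0.09   0.464 -0.881]
delta units [-0.569  0.942  0.876]
```

Call:
carry_out --pt "-0.19 0.31 0.29 0 1" --pt "-0.38 0.62 0.58 0 1" --pt "-0.57 0.94 0.88 0 1" --pt "-0.57 0.94 0.88 0 1"

```text
clock: 7.92
position: [0.4527, 0.3568, 0.2245]
ee_rot: [0.731, 0.634, 0.209, -0.14]
ft_force: [-0.1, 0.1, 0.4]
grip_width: 0.998
grasp_force: 0.0
```

```bash
python3 -c "
from h import *
go((.5487,.3916,.0776))
c=camera('side');cv2.imwrite('pics/s2.png',c['img'][:,:,::-1])"
```

```text
t 7.92 q [-2.13 -0.5   1.34  2.02  0.29  0.81 -1.01] p [0.4527 0.3568 0.2245] tilt 29.2 bearing 74.7 w 0.998 F [-0.1  0.1  0.4]
x [0.109 0.869 0.484] y [ 0.986 -0.157  0.06 ] z [ 0.128  0.47  -0.873]
delta units [-0.202  0.535  1.046]
```

View pics/s2.png

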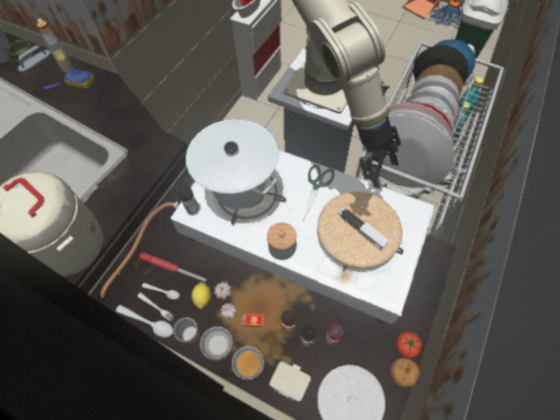

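The side view has the gripper at (380,150), above the board's near edge, with the handle unmoved at (365,230). Joints 2 and 3 sit at their limits, so the redundant arm is in a bad elbow branch. I'll fit the kinematics from the readings so far and plan the way out offline.

```bash
cat > kin.py <<'E'
import numpy as np, itertools
from scipy.optimize import least_squares
from scipy.spatial.transform import Rotation as Ro
D=[([-1.21,.332,-.065,1.46,.022,1.35,-.088],[.234,.5796,.2534],[.1907,.9816,0,0]),
([-1.22,.305,-.055,1.181,.017,1.651,-.084],[.2342,.5802,.4062],[.191,.982,.002,0]),
([-1.566,.265,.482,.664,-.157,2.058,-.01],[.2054,.5186,.6802],[.191,.978,.088,.015]),
([-1.662,.139,.461,1.096,-.061,1.756,-.041],[.2123,.5378,.5546],[.191,.978,.08,.015]),
([-1.91,.05,.33,1.16,.05,1.77,-.91],[.0473,.5395,.5663],[.437,.895,.09,-.01]),
([-2.05,.23,.69,.69,-.13,2.06,-1.31],[.0505,.5346,.6981],[.653,.75,.098,-.039]),
([-1.74,.24,.1,.49,.12,2.06,-1.67],[.029,.5479,.7621],[.73,.658,.159,-.099]),
([-2.29,.3,.87,.44,-.19,2.06,-1.72],[-.0694,.544,.7849],[.723,.656,.178,-.123]),
([-2.24,.34,.85,.34,-.23,2.06,-1.74],[-.0855,.5519,.8052],[.718,.651,.196,-.146]),
([-2.12,-.48,.73,1.73,.33,1.28,-1.53],[.2689,.4523,.4621],[.732,.636,.192,-.149]),
([-2.22,-.47,1.21,1.87,.28,.99,-1.19],[.4066,.4253,.3123],[.731,.638,.192,-.15]),
([-2.13,-.5,1.34,2.02,.29,.81,-1.01],[.4527,.3568,.2245],[.731,.634,.209,-.14])]
LO=np.array([-2.6,-.5,-1.47,.16,-1.27,.06,-2.6]);HI=np.array([2.6,2.12,1.34,2.42,4.41,2.06,2.6])
Rz=lambda a:Ro.from_euler('z',a).as_matrix();Ry=lambda a:Ro.from_euler('y',a).as_matrix()
def fk(q,S,G,off):
    s1,s3,s5,s7=S;q=np.asarray(q)
    R=Rz(s1*q[0]);p=np.array([0,0,G[0]])
    R=R@Ry(q[1])@Rz(s3*q[2]);p=p+R@[G[1],0,G[2]]
    R=R@Ry(q[3])@Rz(s5*q[4]);p=p+R@[G[3],0,G[4]]
    R=R@Ry(q[5])@Rz(s7*q[6]+off);p=p+R@[0,0,G[5]]+R@Rz(-off-s7*q[6])@[G[6],0,0]
    return p,R
def res(v,S):
    o=[]
    for q,p,r in D:
        a,R=fk(q,S,v[:7],v[7]);o+=list((a-p)*2)+list((R-Ro.from_quat(r).as_matrix()).ravel()*.5)
    return np.array(o)
def fit():
    best=None
    for S in itertools.product([1,-1],repeat=4):
        for off in(0,1.57,3.14,-1.57):
            r=least_squares(res,[.3,0,.4,0,.4,.2,0,off],args=(S,),max_nfev=60)
            if best is None or r.cost<best[0]:best=(r.cost,S,r.x)
    return best
if __name__=="__main__":
    b=fit();print(b[0],b[1],b[2].round(4))
    for q,p,r in D:
        a,R=fk(q,b[1],b[2][:7],b[2][7]);print((np.array(a)-p).round(4),np.degrees(np.linalg.norm((Ro.from_matrix(R).inv()*Ro.from_quat(r)).as_rotvec())).round(2))
E
python3 kin.py
```

```text
0.03423834165631111 (-1, -1, -1, -1) [0.3084 0.0859 0.4838 0.002  0.519  0.3733 0.1229 1.5706]
[-0.0436  0.0123 -0.0044] 0.08
[-0.0435  0.0132  0.0062] 0.08
[-0.0348  0.0114  0.0047] 0.08
[-0.0416  0.0108  0.0097] 0.1
[-0.0397 -0.0053  0.0162] 0.45
[-0.0394 -0.0011  0.0063] 0.79
[-0.0469  0.0094 -0.009 ] 0.44
[-0.0212  0.0069 -0.014 ] 0.33
[-0.0173  0.0149 -0.0227] 0.25
[-0.0215  0.0013  0.0192] 0.44
[-0.0203  0.0114 -0.0015] 0.58
[-0.018   0.0136 -0.0107] 0.21
```

```bash
cat > kin2.py <<'E'
from kin import *
S=(-1,-1,-1,-1)
def fk(q,v):
    R=Rz(-q[0]);p=np.array(v[0:3])
    R=R@Ry(q[1]);p=p+R@[0,v[3],0];R=R@Rz(-q[2]);p=p+R@v[4:7]
    R=R@Ry(q[3]);p=p+R@[0,v[7],0];R=R@Rz(-q[4]);p=p+R@v[8:11]
    R=R@Ry(q[5]);p=p+R@[v[11],v[12],v[13]]
    return p,R@Rz(-q[6]+np.pi/2)
def r2(v):
    return np.concatenate([(fk(q,v)[0]-p) for q,p,r in D]+[1e-3*v])
V=least_squares(r2,[0,0,.3,0,.05,0,.4,0,0,0,.4,.1,0,.2]).x
if __name__=="__main__":
    print(V.round(4))
    for q,p,r in D:print((fk(q,V)[0]-p).round(4))
E
python3 kin2.py
```

```text
[ 0.0021 -0.0011  0.2628 -0.0205 -0.0011 -0.0122  0.4455 -0.0122  0.0013
  0.0007  0.4894 -0.0029  0.0007  0.3218]
[-0.0004 -0.0003  0.0003]
[ 0.0002 -0.0001  0.0001]
[0.0006 0.0002 0.0005]
[0.0006 0.0004 0.0004]
[ 0.0029 -0.0002 -0.0017]
[-0.0044  0.0007 -0.0003]
[-0.0006  0.0001 -0.0005]
[ 0.0008 -0.0014  0.0006]
[-0.      0.0003 -0.0005]
[0.0008 0.0008 0.0018]
[ 0.0001 -0.      0.0002]
[-0.0005 -0.0004 -0.0009]
```

```bash
cat >> kin2.py <<'E'
def Rt(yaw=82,tilt=28,tb=None):
    y=np.radians(yaw);f=np.array([np.cos(y),np.sin(y),0]);t=np.radians(tilt);z=np.sin(t)*f+np.array([0,0,-np.cos(t)])
    yy=np.array([f[1],-f[0],0]);return np.column_stack([np.cross(yy,z),yy,z])
def err(q,p,R,w=.3):
    a,b=fk(q,V);return np.concatenate([a-p,w*Ro.from_matrix(R@b.T).as_rotvec()])
def ik(p,R,q0,reg=1e-3,qr=None):
    qr=q0 if qr is None else qr
    r=least_squares(lambda q:np.concatenate([err(q,p,R),reg*(q-qr)]),np.clip(q0,LO+1e-3,HI-1e-3),bounds=(LO,HI));return r.x,np.linalg.norm(err(r.x,p,R))
E
cat > br.py <<'E'
from kin2 import *
f=np.array([np.cos(np.radians(82)),np.sin(np.radians(82))]);a0=np.array([.5593,-.0335])+.001*np.array([-f[1],f[0]])
P=lambda u,z:np.r_[a0-u*f,z]
T={"grasp":np.array([.5487,.3916,.0776]),"hover":np.array([.5487,.3916,.2]),"pre":P(.26,.15),"in":P(.177,.1),"fin":P(.122,.09),"mid":np.array([.5,.05,.3])}
rng=np.random.default_rng(0)
for k,p in T.items():
    sol=[]
    for i in range(40):
        q,e=ik(p,Rt(),rng.uniform(LO,HI),1e-4)
        if e<3e-3:sol.append(np.r_[q,np.min(np.r_[q-LO,HI-q])])
    sol=sorted(sol,key=lambda s:-s[7]);print(k,p.round(3),len(sol))
    for s in sol[:6]:print("  ",s.round(2))
E
python3 br.py
```

```text
grasp [0.549 0.392 0.078] 23
   [-0.44  0.45 -0.09  1.79 -0.57  0.68 -0.24  0.62]
   [-0.28  0.46 -0.28  1.78 -0.43  0.65 -0.34  0.59]
   [-0.12  0.49 -0.48  1.77 -0.28  0.64 -0.45  0.58]
   [-0.03  0.52 -0.59  1.77 -0.17  0.63 -0.52  0.57]
   [ 0.05  0.55 -0.69  1.76 -0.07  0.63 -0.6   0.57]
   [-0.64  0.45  0.15  1.8  -0.72  0.72 -0.14  0.55]
hover [0.549 0.392 0.2  ] 23
   [ 0.06  0.38 -0.69  1.67 -0.17  0.85 -0.6   0.75]
   [ 0.04  0.38 -0.67  1.67 -0.19  0.85 -0.59  0.75]
   [-0.    0.37 -0.61  1.68 -0.22  0.85 -0.57  0.74]
   [-0.08  0.35 -0.52  1.68 -0.27  0.86 -0.54  0.74]
   [-0.26  0.32 -0.29  1.69 -0.38  0.87 -0.46  0.73]
   [-0.38  0.31 -0.16  1.7  -0.44  0.88 -0.42  0.72]
pre [ 0.522 -0.291  0.15 ] 19
   [ 1.08  0.6  -0.59  1.48 -0.13  1.35  0.44  0.71]
   [ 1.08  0.6  -0.58  1.48 -0.14  1.35  0.45  0.71]
   [ 1.02  0.58 -0.5   1.48 -0.18  1.36  0.48  0.7 ]
   [ 0.89  0.55 -0.33  1.49 -0.27  1.36  0.54  0.7 ]
   [ 0.79  0.53 -0.18  1.49 -0.35  1.38  0.6   0.68]
   [ 1.21  0.66 -0.79  1.47 -0.01  1.36  0.36  0.68]
in [ 0.534 -0.209  0.1  ] 30
   [ 0.94  0.55 -0.52  1.64 -
[... 278 characters left out ...]
.68  0.72]
fin [ 0.541 -0.154  0.09 ] 19
   [ 0.98  0.56 -0.66  1.7  -0.16  1.11  0.31  0.72]
   [ 0.78  0.5  -0.41  1.71 -0.31  1.12  0.43  0.71]
   [ 0.59  0.47 -0.17  1.72 -0.43  1.14  0.52  0.7 ]
   [ 0.46  0.47 -0.    1.73 -0.51  1.16  0.57  0.69]
   [ 0.27  0.47  0.23  1.74 -0.61  1.2   0.65  0.66]
   [ 0.18  0.48  0.34  1.75 -0.66  1.22  0.68  0.61]
mid [0.5  0.05 0.3 ] 20
   [ 0.71  0.06 -0.61  1.78 -0.47  1.33  0.08  0.56]
   [ 0.66  0.05 -0.56  1.78 -0.48  1.33  0.08  0.55]
   [ 0.62  0.05 -0.51  1.78 -0.48  1.33  0.08  0.55]
   [ 0.46  0.04 -0.35  1.79 -0.49  1.33  0.09  0.54]
   [ 0.2   0.03 -0.09  1.8  -0.5   1.33  0.1   0.53]
   [ 0.03  0.02  0.08  1.81 -0.51  1.34  0.1   0.52]
```

```bash
cat > sim.py <<'E'
from kin2 import *
VM=np.array([2.22,2.22,2.79,2.79,3.14,3.14,3.14])*.7
def jac(q,w):
    J=np.zeros((6,7));p,R=fk(q,V)
    for i in range(7):
        d=q.copy();d[i]+=1e-5;a,b=fk(d,V);J[:,i]=np.r_[(a-p)/1e-5,w*Ro.from_matrix(b@R.T).as_rotvec()/1e-5]
    return J
def solve(q,p,R,w=.3,lam=.02,n=25):
    q=q.copy()
    for _ in range(n):
        e=err(q,p,R,w)
        if np.linalg.norm(e)<1e-4:break
        e*=min(1,.04/np.linalg.norm(e));J=jac(q,w)
        q=np.clip(q+J.T@np.linalg.solve(J@J.T+lam**2*np.eye(6),e),LO,HI)
    return q
def call(q,d,spin=0,n=4,**k):
    """one call: tool-frame shift (units), spin (units)"""
    p,R=fk(q,V)
    for i in range(1,n+1):
        q=solve(q,p+R@(np.array(d)*.15*i/n),R@Rz(np.radians(30)*spin*i/n),**k)
    return q
if __name__=="__main__":
    for lam in(.005,.02,.05):
      for w in(.15,.3,1):
        q=np.array(D[8][0],float);o=[]
        for i in range(3):q=call(q,(-.5,.825,.683),.065*(i==0),w=w,lam=lam)
        o.append(q);q=call(q,(-.54,.925,.88),w=w,lam=lam);o.append(q);q=call(q,(-.57,.94,.88),w=w,lam=lam);o.append(q)
        print(lam,w,[np.abs(a-np.array(D[9+i][0])).max().round(2) for i,a in enumerate(o)],o[0].round(2),o[2].round(2))
        q=call(np.array(D[6][0],float),(.34,-.82,-.79),w=w,lam=lam);print("   6-7",q.round(2))
E
python3 sim.py
```

```text
0.005 0.15 [np.float64(4.72), np.float64(4.82), np.float64(4.73)] [ 2.6   1.21  1.34  0.16  4.41  0.85 -2.6 ] [ 2.6   2.12  1.34  0.16  4.41  0.06 -2.6 ]
   6-7 [ 2.6   2.12  1.34  0.16  4.41  0.06 -2.6 ]
0.005 0.3 [np.float64(4.72), np.float64(4.14), np.float64(4.73)] [2.6  2.12 1.27 0.16 1.48 1.14 2.6 ] [2.6  2.12 1.12 0.16 1.84 0.43 2.6 ]
   6-7 [ 2.6   2.12  1.34  0.16  4.41  0.12 -2.6 ]
0.005 1 [np.float64(2.6), np.float64(2.2), np.float64(2.81)] [-2.57  2.12 -0.8   0.16 -0.99  1.6  -1.69] [-2.6   2.12 -1.47  0.16 -1.27  2.06 -2.6 ]
   6-7 [2.6  2.12 1.34 0.16 2.2  1.74 2.6 ]
0.02 0.15 [np.float64(4.13), np.float64(4.82), np.float64(3.68)] [1.97 2.12 1.26 0.16 1.26 2.06 2.6 ] [1.55 2.1  1.02 0.16 1.22 1.47 2.6 ]
   6-7 [2.6  2.12 1.34 0.16 0.78 1.47 2.6 ]
0.02 0.3 [np.float64(4.13), np.float64(4.82), np.float64(3.77)] [1.75 2.12 1.14 0.16 1.4  1.61 2.6 ] [1.64 2.12 1.06 0.16 1.35 1.52 2.6 ]
   6-7 [2.6  2.12 0.58 0.16 0.71 0.38 2.6 ]
0.02 1 [np.float64(4.72), np.float64(3.87), np.float64(4.73)] [2.6  2.12 1.29 0.16 2.2  0.97 2.6 ] [2.6  2.12 1.3  0.16 1.76 0.73 2.6 ]
   6-7 [2.6  2.12 1.34 0.16 2.84 0.64 1.65]
0.05 0.15 [np.float64(4.72), np.float64(4.82), np.float64(4.73)] [ 2.6   2.12  1.34  0.16  1.57  0.34 -0.64] [ 2.6   2.12  1.34  0.16  1.97  0.08 -0.31]
   6-7 [2.6  2.12 1.3  0.16 0.68 0.16 1.48]
0.05 0.3 [np.float64(4.72), np.float64(4.54), np.float64(4.73)] [2.6  2.12 1.25 0.16 0.48 0.93 1.69] [ 2.6  -0.5  -1.47  0.16 -0.89  0.06 -0.15]
   6-7 [2.6  2.12 1.32 0.16 0.3  0.77 1.34]
0.05 1 [np.float64(2.33), np.float64(2.6), np.float64(2.81)] [-2.6   1.85 -1.47  0.16 -1.27  1.27 -2.6 ] [-2.6   2.12 -1.47  0.16 -1.27  1.94 -2.49]
   6-7 [ 2.6   2.12  1.27  0.16 -0.15  2.06 -0.29]
```

```bash
sed -i 's/np.concatenate(\[a-p,w/np.concatenate([p-a,w/' kin2.py; python3 sim.py
```

```text
0.005 0.15 [np.float64(0.06), np.float64(0.1), np.float64(0.37)] [-2.15 -0.5   0.79  1.76  0.35  1.25 -1.49] [-2.5  -0.5   1.34  1.95  0.41  0.72 -0.91]
   6-7 [-1.71  0.76  0.41  0.16 -0.32  2.06 -1.91]
0.005 0.3 [np.float64(0.06), np.float64(0.1), np.float64(0.37)] [-2.15 -0.5   0.79  1.76  0.35  1.25 -1.49] [-2.5  -0.5   1.34  1.95  0.41  0.73 -0.91]
   6-7 [-1.71  0.76  0.41  0.16 -0.32  2.06 -1.91]
0.005 1 [np.float64(0.06), np.float64(0.1), np.float64(0.37)] [-2.15 -0.5   0.79  1.76  0.35  1.25 -1.49] [-2.5  -0.5   1.34  1.94  0.42  0.74 -0.93]
   6-7 [-1.74  0.76  0.37  0.16 -0.25  2.06 -1.88]
0.02 0.15 [np.float64(0.06), np.float64(0.1), np.float64(0.36)] [-2.15 -0.5   0.79  1.76  0.35  1.25 -1.49] [-2.49 -0.5   1.34  1.95  0.41  0.72 -0.92]
   6-7 [-1.79  0.66  0.42  0.16 -0.26  2.06 -1.86]
0.02 0.3 [np.float64(0.06), np.float64(0.1), np.float64(0.37)] [-2.15 -0.5   0.79  1.76  0.35  1.25 -1.49] [-2.5  -0.5   1.34  1.95  0.41  0.72 -0.91]
   6-7 [-1.75  0.72  0.41  0.16 -0.28  2.06 -1.88]
0.02 1 [np.float64(0.06), np.float64(0.1), np.float64(0.37)] [-2.15 -0.5   0.79  1.76  0.35  1.25 -1.49] [-2.5  -0.5   1.34  1.94  0.42  0.74 -0.93]
   6-7 [-1.76  0.74  0.37  0.16 -0.24  2.06 -1.87]
0.05 0.15 [np.float64(0.07), np.float64(0.1), np.float64(0.34)] [-2.15 -0.5   0.8   1.76  0.35  1.25 -1.49] [-2.47 -0.5   1.34  1.97  0.44  0.68 -0.95]
   6-7 [-1.97  0.46  0.43  0.16 -0.08  2.06 -1.79]
0.05 0.3 [np.float64(0.06), np.float64(0.1), np.float64(0.35)] [-2.15 -0.5   0.79  1.76  0.35  1.25 -1.49] [-2.48 -0.5   1.34  1.95  0.41  0.72 -0.92]
   6-7 [-1.88  0.56  0.42  0.16 -0.17  2.06 -1.81]
0.05 1 [np.float64(0.06), np.float64(0.1), np.float64(0.36)] [-2.15 -0.5   0.79  1.76  0.35  1.25 -1.49] [-2.49 -0.5   1.34  1.94  0.42  0.74 -0.93]
   6-7 [-1.84  0.63  0.38  0.16 -0.16  2.06 -1.82]
```

```bash
cat > search.py <<'E'
from sim import *
import multiprocessing as mp,time,sys
from workcell import manip
Q0=np.array(manip.get_obs()["joint_pos"]);H=np.array([.5487,.3916,.2])
def goto(q,T,k=1):
    """straight constant-orientation calls to T, desired yaw fix by spin"""
    p,R=fk(q,V);y=R[:,1];sp=(np.degrees(np.arctan2(y[1],y[0]))+8)/.88
    d=R.T@(T-p)/.15;n=int(np.ceil(max(np.abs(d).max(),abs(sp)/30,.01)));L=[]
    for i in range(n):
        L.append(np.r_[d/n,sp/30/n]);q=call(q,d/n,sp/30/n,n=3,lam=.02)
    return q,L
def cost(q):
    p,R=fk(q,V);y,z=R[:,1],R[:,2]
    roll=abs(np.degrees(np.arcsin(y[2])));tilt=np.degrees(np.arccos(-z[2]))
    m=np.min(np.r_[q-LO,HI-q]);return roll*.6+max(0,27-tilt)+max(0,tilt-32)+6*max(0,.45-m)+2*max(0,abs(q[2]+.15)-.4)+100*np.linalg.norm(p-H),roll,tilt
def one(seed):
    r=np.random.default_rng(seed);q=Q0.copy();L=[]
    for _ in range(r.integers(2,6)):
        for _ in range(20):
            p,R=fk(q,V);d=r.uniform(-1,1,4);d[3]*=r.integers(0,2);t=p+R@d[:3]*.15
            if -.1<t[0]<.6 and -.35<t[1]<.6 and .27<t[2]<.85 and np.hypot(*t[:2])>.3:break
        else:return 1e9,None,None,None
        q=call(q,d[:3],d[3],n=3,lam=.02);L.append(d)
    q,M=goto(q,H);c=cost(q);return c[0]+.15*len(L+M),c,L+M,q
if __name__=="__main__":
    t=time.time();best=[]
    with mp.Pool() as P:
        for b in P.imap_unordered(one,range(100000),chunksize=2):
            if b[1] is not None:best=sorted(best+[b],key=lambda a:a[0])[:3]
            if time.time()-t>150:P.terminate();break
    print(mp.cpu_count())
    for b in best:
        print(b[0],np.round(b[1],2),b[3].round(2))
        for l in b[2]:print("   ",l.round(3).tolist())
E
python3 search.py
```

```text
4
2.1228639394755584 [ 1.22  2.03 27.8 ] [-0.69  0.28  0.2   1.74 -0.55  0.87 -0.35]
    [-0.909, 0.375, -0.828, -0.0]
    [0.277, -0.297, -0.117, -0.712]
    [-0.535, -0.717, -0.601, -0.286]
    [0.49, 0.995, 0.314, 0.0]
    [0.666, -0.298, 0.486, -0.0]
    [-0.214, 0.998, 0.958, 0.992]
2.328115230996988 [ 1.73  2.02 26.77] [-0.82  0.29  0.34  1.73 -0.58  0.9  -0.32]
    [-0.378, 0.131, -0.883, 0.0]
    [-0.365, -0.594, -0.855, -0.0]
    [0.529, 0.537, 0.941, -0.019]
    [0.529, 0.537, 0.941, -0.019]
2.5066606868820998 [ 1.76  2.81 27.21] [-0.77  0.28  0.28  1.74 -0.56  0.88 -0.32]
    [-0.613, 0.082, -0.916, -0.072]
    [0.045, -0.597, -0.62, 0.398]
    [0.343, 0.063, 0.504, -0.498]
    [0.84, 0.666, 0.397, 0.956]
    [-0.154, 0.515, 0.827, -0.837]
```

Call:
carry_out --pt "-0.13 0.04 -0.29 0 1" --pt "-0.25 0.09 -0.59 0 1" --pt "-0.38 0.13 -0.88 0 1"

```text
clock: 8.35
position: [0.4487, 0.2425, 0.3158]
ee_rot: [0.731, 0.634, 0.21, -0.14]
ft_force: [2.3, -0.7, 0.9]
grip_width: 1.0
grasp_force: 0.0
```

Call:
carry_out --pt "-0.12 -0.2 -0.29 0 1" --pt "-0.24 -0.4 -0.57 0 1" --pt "-0.37 -0.6 -0.86 0 1"

```text
clock: 8.72
position: [0.3841, 0.1825, 0.3668]
ee_rot: [0.731, 0.633, 0.213, -0.141]
ft_force: [0.1, -1.2, 0.6]
grip_width: 1.002
grasp_force: 0.0
```

```bash
python3 - <<'E'
from h import *
s,R=st()
import search as S
q,L=S.goto(S.Q0,S.H);print(S.cost(q),q.round(2));[print(l.round(3).tolist()) for l in L]
E
```

```text
t 8.72 q [-1.01 -0.5   0.54  2.01 -0.13  1.21 -0.59] p [0.3841 0.1825 0.3668] tilt 29.5 bearing 74.4 w 1.002 F [ 0.1 -1.2  0.6]
x [0.108 0.866 0.489] y [ 0.985 -0.159  0.064] z [ 0.133  0.475 -0.87 ]
(np.float64(3.6373265332024607), np.float64(4.2901095704948045), np.float64(29.52166338279767)) [-1.15  0.31  0.74  1.79 -0.78  0.89 -0.15]
[0.381, 0.388, 0.885, -0.022]
[0.381, 0.388, 0.885, -0.022]
```

```bash
sed -i 's/r.integers(2,6)/r.integers(1,4)/;s/>150/>100/;s/roll\*.6/roll*1.2/' search.py; python3 search.py
```

```text
4
0.8767918554425224 [ 0.13  0.03 27.1 ] [-0.35  0.31 -0.2   1.68 -0.4   0.89 -0.46]
    [-0.686, -0.19, -0.166, 0.0]
    [0.763, -0.432, -0.188, -0.0]
    [0.806, 0.307, 0.618, 0.0]
    [0.031, 0.568, 0.601, -0.02]
    [0.031, 0.568, 0.601, -0.02]
1.065946079469712 [ 0.62  0.36 28.03] [-0.45  0.3  -0.08  1.71 -0.47  0.88 -0.4 ]
    [-0.881, -0.455, -0.203, -0.0]
    [0.895, 0.637, 0.864, -0.021]
    [0.895, 0.637, 0.864, -0.021]
1.0874270850998657 [ 0.64  0.05 26.55] [-0.55  0.3   0.04  1.69 -0.48  0.91 -0.41]
    [-0.051, -0.521, -0.471, 0.0]
    [0.509, 0.673, 0.954, -0.02]
    [0.509, 0.673, 0.954, -0.02]
```

Call:
carry_out --pt "-0.29 -0.15 -0.07 0 1" --pt "-0.59 -0.3 -0.14 0 1" --pt "-0.88 -0.455 -0.2 0 1"

```text
clock: 9.1
position: [0.3407, 0.1173, 0.3472]
ee_rot: [0.73, 0.635, 0.211, -0.138]
ft_force: [-0.4, -0.4, -0.3]
grip_width: 0.996
grasp_force: 0.0
```

```bash
python3 - <<'E'
from h import *
s,R=st()
import search as S
q,L=S.goto(S.Q0,S.H);print(S.cost(q),q.round(2));[print(l.round(3).tolist()) for l in L]
E
```

```text
t 9.1 q [-0.42 -0.5   0.26  2.1  -0.34  1.3  -0.27] p [0.3407 0.1173 0.3472] tilt 29.2 bearing 74.2 w 0.996 F [-0.4 -0.4 -0.3]
x [0.105 0.869 0.483] y [ 0.986 -0.156  0.067] z [ 0.133  0.469 -0.873]
(np.float64(5.348892395771734), np.float64(4.3614222912439145), np.float64(29.187878177574717)) [-0.63  0.26  0.12  1.77 -0.53  0.81 -0.33]
[0.621, 0.496, 0.947, -0.018]
[0.621, 0.496, 0.947, -0.018]
```

```bash
cat > idn.py <<'E'
from sim import *
import sim
X=[D[i] for i in range(len(D))]
E1=([-1.01,-.5,.54,2.01,-.13,1.21,-.59],0,0);E2=([-.42,-.5,.26,2.10,-.34,1.30,-.27],0,0)
tr=[(D[6][0],(.34,-.82,-.79),0,D[7][0],4),(D[7][0],(.45,-.18,-.54),0,D[8][0],3),(D[10][0],(-.57,.94,.88),0,D[11][0],4),(E1[0],(-.88,-.455,-.2),0,E2[0],3),(D[5][0],(.7,.17,-.87),.5,D[6][0],4),(D[4][0],(.1,.15,-1),1,D[5][0],4)]
def frz(q,p,R,w=.3,lam=.02,n=25):
    q=q.copy()
    for _ in range(n):
        e=err(q,p,R,w)
        if np.linalg.norm(e)<1e-4:break
        e*=min(1,.04/np.linalg.norm(e));J=jac(q,w);fr=np.ones(7,bool)
        for _ in range(4):
            Jf=J*fr;dq=Jf.T@np.linalg.solve(Jf@Jf.T+lam**2*np.eye(6),e)
            bad=fr&((q+dq<LO-1e-6)|(q+dq>HI+1e-6))
            if not bad.any():break
            fr&=~bad
        q=np.clip(q+dq,LO,HI)
    return q
def bnd(q,p,R,w=.3,lam=.02,n=0):
    return least_squares(lambda x:np.concatenate([err(x,p,R,w),lam*(x-q)]),np.clip(q,LO+1e-4,HI-1e-4),bounds=(LO,HI),max_nfev=15).x
for nm,f in(("clip",sim.solve),("frz",frz),("bnd",bnd)):
    for w in(.1,.3,1):
        for lam in((.02,.1,.3) if nm!="bnd" else (.003,.02,.1)):
            sim.solve=f;o=[]
            for q,d,s,t,n in tr:
                a=call(np.array(q,float),d,s,n=n,w=w,lam=lam);o.append(np.abs(a-np.array(t)).max())
            print(nm,w,lam,np.round(o,2),round(sum(o),2),flush=True)
E
timeout 200 python3 idn.py
```

```text
clip 0.1 0.02 [0.44 0.51 0.34 0.28 0.91 0.24] 2.71
clip 0.1 0.1 [0.63 0.18 0.26 0.16 0.57 0.27] 2.07
clip 0.1 0.3 [0.75 0.14 0.36 0.24 0.59 0.3 ] 2.38
clip 0.3 0.02 [0.54 0.69 0.34 0.27 0.98 0.25] 3.07
clip 0.3 0.1 [0.5  0.23 0.29 0.24 0.62 0.25] 2.13
clip 0.3 0.3 [0.69 0.18 0.14 0.12 0.57 0.27] 1.97
clip 1 0.02 [0.53 0.69 0.35 0.11 0.93 0.26] 2.86
clip 1 0.1 [0.57 0.28 0.31 0.11 0.64 0.26] 2.16
clip 1 0.3 [0.68 0.11 0.14 0.15 0.58 0.27] 1.92
frz 0.1 0.02 [0.45 0.47 0.79 0.81 1.21 0.07] 3.8
frz 0.1 0.1 [0.6  0.18 0.78 0.32 0.58 0.27] 2.73
frz 0.1 0.3 [0.75 0.14 0.43 0.23 0.59 0.3 ] 2.44
frz 0.3 0.02 [0.41 0.3  0.17 0.83 1.21 0.02] 2.94
frz 0.3 0.1 [0.21 0.14 0.17 0.62 0.53 0.2 ] 1.88
frz 0.3 0.3 [0.67 0.16 0.17 0.2  0.58 0.27] 2.06
frz 1 0.02 [0.1  0.33 0.05 0.83 0.48 0.03] 1.83
frz 1 0.1 [0.05 0.04 0.07 0.72 0.49 0.12] 1.49
frz 1 0.3 [0.56 0.04 0.03 0.34 0.58 0.26] 1.8
bnd 0.1 0.003 [0.39 0.41 0.8  0.73 0.98 0.09] 3.4
bnd 0.1 0.02 [0.61 0.18 0.74 0.22 0.57 0.26] 2.58
bnd 0.1 0.1 [0.8  0.15 0.35 0.35 0.62 0.33] 2.59
bnd 0.3 0.003 [0.21 0.18 0.18 0.81 0.55 0.03] 1.95
bnd 0.3 0.02 [0.21 0.17 0.18 0.49 0.53 0.21] 1.79
bnd 0.3 0.1 [0.73 0.14 0.16 0.19 0.59 0.28] 2.08
bnd 1 0.003 [0.06 0.04 0.03 0.82 0.48 0.02] 1.45
bnd 1 0.02 [0.06 0.04 0.03 0.58 0.49 0.15] 1.34
bnd 1 0.1 [0.62 0.04 0.02 0.13 0.58 0.27] 1.66
```

```bash
sed -i '/^for nm,f in/,$d' idn.py; sed -i 's/^from sim import \*/import sim\nfrom sim import *\nfrom idn import frz,bnd\nsim.solve=lambda q,p,R,w=1,lam=.05,n=12:frz(q,p,R,1,.05,12)/;s/>100/>200/;s/integers(1,4)/integers(1,5)/' search.py; cat >> search.py <<'E'
    import sim
    sim.solve=lambda q,p,R,w=1,lam=.02,n=0:bnd(q,p,R,1,.02)
    for b in best:
        q=Q0.copy()
        for l in b[2]:
            q=call(q,l[:3],l[3],n=3);print(fk(q,V)[0].round(2),q.round(2))
        print("verify",cost(q))
E
timeout 500 python3 search.py
```

```text
4
2.6015739558009265 [ 1.85  1.54 28.48] [-0.21  0.31 -0.36  1.71 -0.35  0.83 -0.47]
    [0.008, -0.542, 0.555, 0.0]
    [0.295, -0.441, -0.326, -0.0]
    [-0.315, -0.283, -0.021, -0.494]
    [0.502, 0.878, 0.373, 0.0]
    [0.189, 0.795, 0.93, 0.505]
2.8963649486609784 [ 1.85  0.8  26.9 ] [-0.11  0.34 -0.48  1.68 -0.26  0.86 -0.54]
    [0.833, -0.773, -0.387, 0.0]
    [0.05, -0.407, -0.478, 0.0]
    [-0.393, -0.54, 0.583, -0.117]
    [-0.853, 0.25, -0.432, -0.041]
    [0.273, 0.494, 0.797, 0.059]
    [0.273, 0.494, 0.797, 0.059]
    [0.273, 0.494, 0.797, 0.059]
3.353182129022741 [ 2.45  1.88 27.8 ] [-0.25  0.3  -0.32  1.7  -0.35  0.84 -0.48]
    [0.677, -0.957, 0.146, -0.013]
    [0.39, -0.226, -0.355, 0.0]
    [-0.655, 0.01, -0.446, 0.066]
    [0.163, 0.479, 0.763, -0.017]
    [0.163, 0.479, 0.763, -0.017]
    [0.163, 0.479, 0.763, -0.017]
[0.31 0.18 0.26] [-0.01 -0.5  -0.18  2.29 -0.59  1.18 -0.12]
[0.3  0.22 0.32] [-0.15 -0.5  -0.18  2.18 -0.54  1.23 -0.32]
[0.3  0.19 0.29] [-0.05 -0.5  -0.17  2.24 -0.57  1.24  0.07]
[0.42 0.29 0.29] [-0.11 -0.12 -0.31  1.96 -0.51  1.05 -0.1 ]
[0.
[... 460 characters left out ...]
-0.25]
[0.47 0.3  0.28] [-0.08  0.   -0.36  1.85 -0.44  1.05 -0.37]
[0.55 0.38 0.2 ] [-0.2   0.32 -0.36  1.69 -0.32  0.86 -0.49]
verify (np.float64(1.8994959549608417), np.float64(0.8011012176995149), np.float64(26.924454436932518))
[0.28 0.27 0.37] [-0.37 -0.5  -0.17  2.07 -0.46  1.23 -0.58]
[0.26 0.31 0.44] [-0.5  -0.5  -0.18  1.92 -0.39  1.32 -0.78]
[0.29 0.21 0.46] [-0.14 -0.5  -0.14  1.87 -0.49  1.53 -0.47]
[0.38 0.27 0.38] [-0.17 -0.28 -0.22  1.91 -0.48  1.25 -0.45]
[0.46 0.33 0.29] [-0.22 -0.   -0.28  1.85 -0.44  1.01 -0.45]
[0.55 0.39 0.2 ] [-0.29  0.3  -0.28  1.71 -0.37  0.84 -0.47]
verify (np.float64(2.4714074521328953), np.float64(1.88741540631929), np.float64(27.815942467631928))
```

Call:
carry_out --pt "0 -0.18 0.18 0 1" --pt "0 -0.36 0.37 0 1" --pt "0.01 -0.54 0.555 0 1"

```text
clock: 9.48
position: [0.3033, 0.1643, 0.2851]
ee_rot: [0.728, 0.638, 0.205, -0.146]
ft_force: [-0.6, 1.3, 0.3]
grip_width: 0.999
grasp_force: 0.0
```

Call:
carry_out --pt "0.1 -0.15 -0.11 0 1" --pt "0.2 -0.29 -0.22 0 1" --pt "0.3 -0.44 -0.33 0 1"

```text
clock: 9.85
position: [0.2613, 0.2147, 0.2663]
ee_rot: [0.749, 0.632, 0.138, -0.143]
ft_force: [-0.2, 0.2, -0.7]
grip_width: 1.004
grasp_force: 0.0
```

```bash
python3 - <<'E'
from h import *
s,R=st()
import search as S
q,L=S.goto(S.Q0,S.H);print(S.cost(q),q.round(2));[print(l.round(3).tolist()) for l in L]
E
```

```text
t 9.85 q [-0.05 -0.5  -0.32  2.24 -0.55  1.25 -0.37] p [0.2613 0.2147 0.2663] tilt 22.9 bearing 86.2 w 1.004 F [-0.2  0.2 -0.7]
x [0.163 0.907 0.387] y [ 0.986 -0.16  -0.04 ] z [ 0.026  0.389 -0.921]
(np.float64(6.389081759728792), np.float64(1.7651475040431925), np.float64(22.918827029403413)) [-0.17  0.37 -0.45  1.61 -0.19  0.96 -0.63]
[0.597, 0.845, 0.457, -0.024]
[0.597, 0.845, 0.457, -0.024]
```

Call:
carry_out --pt "0.2 0.28 0.15 -0.02 1" --pt "0.4 0.56 0.3 -0.02 1" --pt "0.6 0.845 0.457 -0.024 1" --pt "0.6 0.845 0.457 -0.024 1"

```text
clock: 10.35
position: [0.3988, 0.3107, 0.231]
ee_rot: [0.739, 0.643, 0.137, -0.148]
ft_force: [-0.4, -0.0, 0.8]
grip_width: 1.004
grasp_force: 0.0
```

Call:
carry_out --pt "0.2 0.28 0.15 -0.02 1" --pt "0.4 0.56 0.3 -0.02 1" --pt "0.6 0.845 0.457 -0.024 1" --pt "0.6 0.845 0.457 -0.024 1"

```text
clock: 10.85
position: [0.5374, 0.4021, 0.1983]
ee_rot: [0.735, 0.647, 0.138, -0.146]
ft_force: [-1.4, -0.3, -0.7]
grip_width: 1.003
grasp_force: 0.0
```

```bash
python3 - <<'E'
from h import *
z=np.array([.045,.39,-.92]);g=np.array([.549,.393,.075])
go(g-.003*z)
E
```

```text
t 10.85 q [-0.19  0.37 -0.46  1.61 -0.2   0.96 -0.63] p [0.5374 0.4021 0.1983] tilt 23.2 bearing 88.0 w 1.003 F [-1.4 -0.3 -0.7]
x [0.124 0.912 0.392] y [ 0.992 -0.12  -0.036] z [ 0.014  0.393 -0.919]
delta units [-0.368  0.113  0.713]
```

Call:
carry_out --pt "-0.2 0.06 0.3 0.03 1" --pt "-0.32 0.11 0.55 0.03 1" --pt "-0.37 0.11 0.71 0.03 1" --pt "-0.37 0.11 0.71 0.03 1" --pt "-0.37 0.11 0.71 0.03 1"

```text
clock: 11.48
position: [0.549, 0.3901, 0.083]
ee_rot: [0.74, 0.641, 0.14, -0.145]
ft_force: [0.4, 0.2, 0.0]
grip_width: 1.0
grasp_force: 0.0
```

```bash
python3 - <<'E'
from h import *
s,R=st()
c=camera("side");f=210/np.tan(np.radians(c["vertical_fov"])/2)
cv2.imwrite("pics/s3.png",cv2.resize(c["img"][130:280,290:450,::-1],(640,600),interpolation=2))
E
```

```text
t 11.47 q [-0.18  0.51 -0.44  1.7  -0.18  0.75 -0.57] p [0.549  0.3901 0.083 ] tilt 23.3 bearing 87.0 w 1.0 F [0.4 0.2 0. ]
x [0.138 0.909 0.393] y [ 0.99  -0.135 -0.036] z [ 0.02   0.395 -0.919]
```

View pics/s3.png

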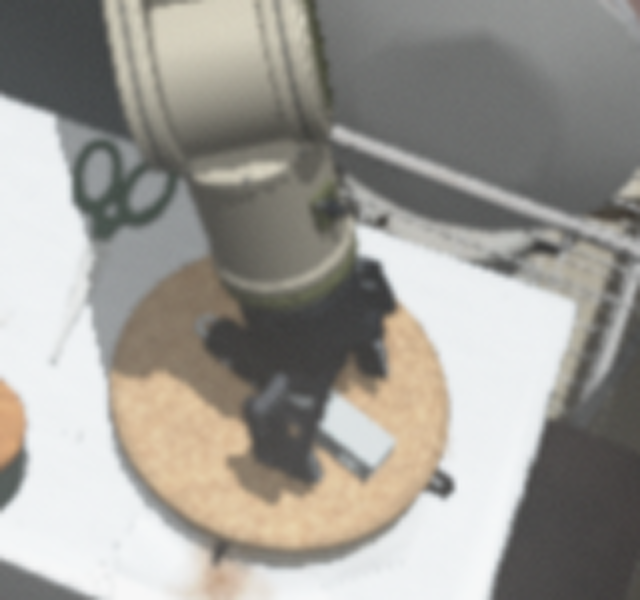

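The fingers at (285,440) and (370,345) straddle the handle just behind the socket's mouth (350,435). I'll lower slightly and close.

Call:
carry_out --pt "-0.01 0 0.025 0 1" --pt "-0.01 0 0.025 0 -1" --pt "-0.01 0 0.025 0 -1" --pt "-0.01 0 0.025 0 -1" --pt "-0.01 0 0.025 0 -1" --pt "-0.01 0 0.025 0 -1" --pt "-0.01 0 0.025 0 -1" --pt "-0.01 0 0.025 0 -1" --force 80

```text
clock: 12.52
position: [0.549, 0.3899, 0.0771]
ee_rot: [0.741, 0.641, 0.139, -0.146]
ft_force: [0.2, 1.2, 4.8]
grip_width: 0.312
grasp_force: 84.8
```

```bash
python3 - <<'E'
from h import *
s,R=st();print(s["grasp_force"])
E
```

```text
t 12.53 q [-0.18  0.51 -0.44  1.7  -0.18  0.74 -0.56] p [0.549  0.3899 0.0771] tilt 23.2 bearing 87.2 w 0.312 F [0.2 1.2 4.8]
x [0.139 0.909 0.393] y [ 0.99  -0.136 -0.037] z [ 0.02   0.394 -0.919]
84.83114529401064
```

Call:
carry_out --pt "0.08 -0.01 -0.19 0 -1" --pt "0.22 -0.02 -0.5 0 -1" --pt "0.33 -0.03 -0.766 0 -1" --pt "0.33 -0.03 -0.766 0 -1"

```text
clock: 13.02
position: [0.5501, 0.3904, 0.2051]
ee_rot: [0.74, 0.641, 0.141, -0.145]
ft_force: [0.1, 0.2, -1.9]
grip_width: 0.31
grasp_force: 84.2
```

```bash
cat >> h.py <<'E'
def held(name,show=None):
    s,R=st();c=camera(name);P=cloud(c);d=c["depth"];g=s["position"]+.003*R[:,2]
    f=np.array([R[0,0],R[1,0],0]);f/=np.linalg.norm(f);l=np.array([f[1],-f[0],0])
    W=P-g;u=W@f;v=W@l;h=W[...,2]
    m=(d>0)&(u<.06)&(u>-.15)&(abs(v)<.025)&(h<.03)&(h>-.04)
    fw=m&((u>.014)|(u<-.07))
    for a in np.arange(-.15,.06,.015):
        k=fw&(u>=a)&(u<a+.015)
        if k.sum()>4:print("u",round(a+.0075,3),k.sum(),"v",np.percentile(v[k],[5,50,95]).round(4),"h",np.percentile(h[k],[10,50,90]).round(4))
    print(name,"umax",np.percentile(u[m&(u>.0)],98) if (m&(u>0)).any() else None)
    if show:cv2.imwrite(show,c["img"][:,:,::-1])
E
python3 - <<'E'
from h import *
held("side");held("top")
E
```

```text
t 13.03 q [-0.17  0.37 -0.45  1.6  -0.2   0.97 -0.62] p [0.5501 0.3904 0.2051] tilt 23.3 bearing 86.7 w 0.31 F [ 0.1  0.2 -1.9]
x [0.138 0.909 0.394] y [ 0.99  -0.136 -0.034] z [ 0.023  0.395 -0.918]
u -0.128 5 v [0.0009 0.0029 0.0068] h [-0.0119 -0.0101 -0.007 ]
u -0.113 37 v [-0.0051  0.0083  0.0148] h [-0.0118 -0.0067  0.0007]
u -0.098 72 v [-0.0047  0.0097  0.0168] h [-0.0105  0.      0.0029]
u -0.083 70 v [-0.0048  0.0103  0.0164] h [-0.0122  0.0002  0.0025]
u -0.068 24 v [-0.004   0.0094  0.0172] h [-0.007   0.0004  0.0029]
u 0.007 8 v [-0.0048  0.0107  0.0206] h [-0.0072  0.002   0.0035]
u 0.022 98 v [-0.01    0.0063  0.0155] h [-0.0195  0.0017  0.0044]
u 0.037 46 v [-0.0097  0.0068  0.0158] h [-0.0206  0.0015  0.0043]
side umax 0.03573953813999252
t 13.07 q [-0.17  0.37 -0.45  1.6  -0.2   0.97 -0.62] p [0.5492 0.3897 0.2023] tilt 23.2 bearing 87.1 w 0.31 F [ 0.7 -0.  -1.9]
x [0.139 0.909 0.392] y [ 0.99  -0.136 -0.037] z [ 0.02   0.393 -0.919]
u -0.128 13 v [-0.0052  0.0007  0.0104] h [-0.0097 -0.0079 -0.004 ]
u -0.113 64 v [-0.0107 -0.0028  0.0115] h [-0.0105 -0.0019  0.0041]
u -0.098 55 v [-0.0115 -0.0043  0.0118] h [-0.0107  0.0017  0.0066]
u -0.083 58 v [-0.0121 -0.0064  0.0109] h [-0.0129  0.0012  0.0048]
u -0.068 23 v [-0.0128 -0.0041  0.0107] h [-0.0031  0.0021  0.0044]
u 0.022 35 v [-0.0178 -0.0124  0.0067] h [-0.0204 -0.0021  0.0041]
u 0.037 18 v [-0.0175 -0.0077  0.0116] h [-0.0159  0.001   0.004 ]
top umax 0.03342438620722676
```

```bash
python3 - <<'E'
from h import *
s,R=st()
import sim; from sim import *; from idn import frz
sim.solve=lambda q,p,R,w=1,lam=.05,n=12:frz(q,p,R,1,.05,12)
q=np.array(s["joint_pos"]);p=s["position"].copy()
w=[np.array([.53,.33,.34]),np.array([.5251,-.2773,.34]),np.array([.5251,-.2773,.1025])]
for t in w:
    d=R.T@(t-p)/.15;n=int(np.ceil(np.abs(d).max()));print("->",t,"units/call",(d/n).round(3),"calls",n)
    for i in range(n):
        q=call(q,d/n,0,n=4);print("  ",q.round(2),fk(q,V)[0].round(3),np.degrees(np.linalg.norm(Ro.from_matrix(fk(q,V)[1].T@R).as_rotvec())).round(2))
    p=t
E
```

```text
t 13.12 q [-0.17  0.38 -0.45  1.6  -0.2   0.97 -0.62] p [0.5485 0.3892 0.2005] tilt 23.1 bearing 87.4 w 0.312 F [-0.  -0.9 -2.7]
x [0.14  0.91  0.391] y [ 0.99  -0.136 -0.039] z [ 0.017  0.392 -0.92 ]
-> [0.53 0.33 0.34] units/call [-0.007 -0.053 -0.506] calls 2
   [-0.12  0.28 -0.45  1.57 -0.24  1.1  -0.6 ] [0.54  0.361 0.272] 0.0
   [-0.07  0.2  -0.44  1.52 -0.28  1.24 -0.58] [0.531 0.331 0.342] 0.0
-> [ 0.5251 -0.2773  0.34  ] units/call [-0.922  0.129 -0.397] calls 4
   [ 0.13  0.1  -0.34  1.61 -0.37  1.34 -0.28] [0.53  0.18  0.342] 0.0
   [ 0.29  0.1  -0.21  1.61 -0.38  1.46 -0.01] [0.529 0.028 0.342] 0.0
   [ 0.45  0.2  -0.09  1.5  -0.37  1.58  0.24] [ 0.527 -0.124  0.342] 0.0
   [ 0.59  0.38  0.01  1.27 -0.35  1.7   0.44] [ 0.526 -0.276  0.341] 0.0
-> [ 0.5251 -0.2773  0.1025] units/call [-0.309  0.031  0.728] calls 2
   [ 0.59  0.43 -0.    1.45 -0.34  1.49  0.52] [ 0.526 -0.276  0.223] 0.0
   [ 0.6   0.54 -0.01  1.56 -0.35  1.28  0.59] [ 0.526 -0.276  0.104] 0.0
```

Call:
carry_out --pt "0 -0.03 -0.33 0 -1" --pt "0 -0.07 -0.67 0 -1" --pt "-0.01 -0.1 -1 0 -1"

```text
clock: 13.5
position: [0.5303, 0.3304, 0.3385]
ee_rot: [0.741, 0.641, 0.137, -0.146]
ft_force: [0.7, 0.1, -0.7]
grip_width: 0.309
grasp_force: 84.0
```

Call:
carry_out --pt "-0.25 0.03 -0.1 0 -1" --pt "-0.55 0.08 -0.24 0 -1" --pt "-0.92 0.13 -0.4 0 -1"

```text
clock: 13.88
position: [0.5291, 0.1785, 0.3377]
ee_rot: [0.741, 0.641, 0.137, -0.147]
ft_force: [0.9, -0.1, -1.9]
grip_width: 0.311
grasp_force: 84.2
```

Call:
carry_out --pt "-0.31 0.04 -0.13 0 -1" --pt "-0.62 0.09 -0.27 0 -1" --pt "-0.92 0.13 -0.4 0 -1"

```text
clock: 14.25
position: [0.5281, 0.026, 0.338]
ee_rot: [0.741, 0.64, 0.137, -0.147]
ft_force: [0.6, 0.2, -1.7]
grip_width: 0.304
grasp_force: 84.2
```

Call:
carry_out --pt "-0.31 0.04 -0.13 0 -1" --pt "-0.62 0.09 -0.27 0 -1" --pt "-0.92 0.13 -0.4 0 -1"

```text
clock: 14.62
position: [0.527, -0.1254, 0.3382]
ee_rot: [0.741, 0.64, 0.138, -0.147]
ft_force: [0.9, -0.2, -0.7]
grip_width: 0.308
grasp_force: 84.1
```

Call:
carry_out --pt "-0.31 0.04 -0.13 0 -1" --pt "-0.62 0.09 -0.27 0 -1" --pt "-0.92 0.13 -0.4 0 -1" --pt "-0.92 0.13 -0.4 0 -1"

```text
clock: 15.12
position: [0.525, -0.2798, 0.337]
ee_rot: [0.743, 0.638, 0.137, -0.147]
ft_force: [-0.4, 0.9, -1.4]
grip_width: 0.311
grasp_force: 84.1
```

```bash
python3 - <<'E'
from h import *
go((.5251,-.2773,.1025))
E
```

```text
t 15.12 q [ 0.59  0.39 -0.    1.27 -0.34  1.7   0.43] p [ 0.525  -0.2798  0.337 ] tilt 23.2 bearing 87.7 w 0.311 F [-0.4  0.9 -1.4]
x [0.148 0.908 0.392] y [ 0.989 -0.142 -0.044] z [ 0.016  0.394 -0.919]
delta units [-0.597  0.067  1.443]
```

Call:
carry_out --pt "-0.1 0.01 0.24 0 -1" --pt "-0.2 0.02 0.48 0 -1" --pt "-0.3 0.03 0.72 0 -1"

```text
clock: 15.5
position: [0.5263, -0.2732, 0.2206]
ee_rot: [0.741, 0.641, 0.138, -0.147]
ft_force: [0.3, 0.5, -2.1]
grip_width: 0.307
grasp_force: 84.3
```

Call:
carry_out --pt "-0.1 0.01 0.24 0 -1" --pt "-0.2 0.02 0.48 0 -1" --pt "-0.3 0.035 0.72 0 -1" --pt "-0.3 0.035 0.72 0 -1"

```text
clock: 16.0
position: [0.5255, -0.2713, 0.1025]
ee_rot: [0.741, 0.64, 0.137, -0.15]
ft_force: [-0.8, -0.4, -1.1]
grip_width: 0.309
grasp_force: 83.9
```

```bash
python3 - <<'E'
from h import *
go((.5251,-.2773,.1025))
c=camera("top");P=cloud(c);d=c["depth"]
cv2.imwrite("pics/t4.png",cv2.resize(c["img"][180:300,320:480,::-1],(800,600),interpolation=2))
ax=np.array([np.cos(np.radians(82)),np.sin(np.radians(82))]);W=P[...,:2]-np.array([.5593,-.0335]);u=-(W@ax);v=W@np.array([ax[1],-ax[0]])
m=(d>0)&(u>.13)&(u<.4)&(abs(v)<.03)&(P[...,2]>.075)&(P[...,2]<.112)
for a in np.arange(.13,.4,.01):
    k=m&(u>=a)&(u<a+.01)
    if k.sum()>3:print("U",round(a+.005,3),k.sum(),"v",np.percentile(v[k],[3,50,97]).round(4),"z",np.percentile(P[k][:,2],[10,50,90]).round(4))
E
```

```text
t 16.0 q [ 0.6   0.54 -0.02  1.55 -0.35  1.29  0.57] p [ 0.5255 -0.2713  0.1025] tilt 23.5 bearing 88.3 w 0.309 F [-0.8 -0.4 -1.1]
x [0.142 0.907 0.395] y [ 0.99  -0.135 -0.046] z [ 0.012  0.398 -0.917]
delta units [-0.037  0.003 -0.016]
U 0.315 20 v [-0.0152 -0.012  -0.0021] z [0.0866 0.0948 0.1038]
U 0.325 44 v [-0.0157 -0.0078  0.0076] z [0.0876 0.1014 0.1051]
U 0.335 49 v [-0.015  -0.0073  0.0099] z [0.0895 0.1004 0.1055]
U 0.345 43 v [-0.0148 -0.0082  0.0073] z [0.0892 0.1013 0.105 ]
U 0.355 20 v [-0.0114 -0.0043  0.0074] z [0.0894 0.0927 0.1012]
U 0.365 10 v [-0.0066 -0.002   0.0045] z [0.0899 0.0918 0.0932]
```

View pics/t4.png

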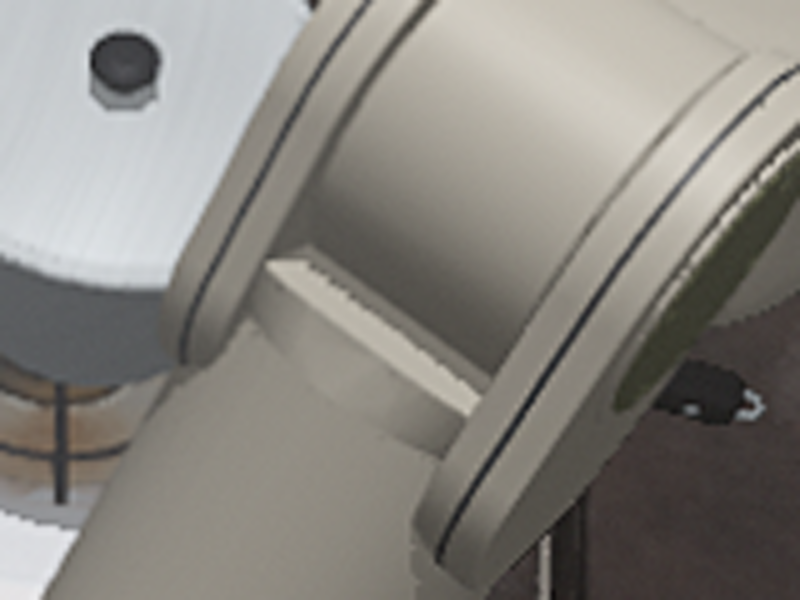

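The top view shows only the grip's rear end at (710,395); the arm hides the stub. The rear end's position fits the mouth being about 22 mm short of the tip and in line with it. I'll advance in steps, watching the force.

Call:
carry_out --pt "0.06 0 0.026 0 -1" --pt "0.12 0 0.053 0 -1" --pt "0.184 0 0.079 0 -1" --pt "0.184 0 0.079 0 -1"

```text
clock: 16.55
position: [0.5321, -0.2483, 0.1078]
ee_rot: [0.742, 0.64, 0.137, -0.141]
ft_force: [-0.2, -14.4, -1.7]
grip_width: 0.313
grasp_force: 84.7
```

Call:
carry_out --pt "0.03 0 0.013 0 -1" --pt "0.06 0 0.026 0 -1" --pt "0.061 0 0.026 0 -1"

```text
clock: 16.92
position: [0.5322, -0.2379, 0.1065]
ee_rot: [0.742, 0.64, 0.137, -0.143]
ft_force: [-0.1, -8.0, -13.8]
grip_width: 0.311
grasp_force: 82.0
```

```bash
cat >> h.py <<'E'
def U():
    s,R=st();g=s["position"]+.003*R[:,2];W=g[:2]-np.array([.5593,-.0335]);f=np.array([np.cos(np.radians(82)),np.sin(np.radians(82))])
    print("U",round(-W@f,4),"v",round(W@np.array([f[1],-f[0]]),4),"gz",round(g[2],4),"push10",(R.T@np.r_[f*.01,0]/.15).round(4),"torque",s["torque"].round(2))
E
python3 -c "
from h import *
U()"
```

```text
t 16.93 q [ 0.56  0.5  -0.04  1.6  -0.35  1.25  0.53] p [ 0.5322 -0.2379  0.1065] tilt 22.8 bearing 87.0 w 0.311 F [ -0.1  -8.  -13.8]
x [0.143 0.911 0.386] y [ 0.989 -0.14  -0.037] z [ 0.02   0.387 -0.922]
U 0.205 v 0.0015 gz 0.1038 push10 [ 0.0615 -0.0001  0.0258] torque [-3.6   0.28 -0.01]
```

Call:
carry_out --pt "0 0 0 0 -1" --pt "0 0 0 0 -1"

```text
clock: 17.18
position: [0.5321, -0.2344, 0.1054]
ee_rot: [0.741, 0.641, 0.137, -0.146]
ft_force: [-1.4, -4.9, -16.9]
grip_width: 0.309
grasp_force: 81.5
```

Call:
carry_out --pt "0.008 0 -0.018 0 -1" --pt "0.008 0 -0.018 0 -1"

```text
clock: 17.42
position: [0.5329, -0.2332, 0.1089]
ee_rot: [0.74, 0.641, 0.138, -0.146]
ft_force: [-2.2, 0.1, -18.1]
grip_width: 0.307
grasp_force: 79.9
```

Call:
carry_out --pt "0 0 0 0 -1" --pt "0 0 0 0 -1"

```text
clock: 17.68
position: [0.5329, -0.2333, 0.109]
ee_rot: [0.741, 0.641, 0.138, -0.146]
ft_force: [-3.1, 0.6, -19.7]
grip_width: 0.307
grasp_force: 79.9
```

Call:
carry_out --pt "-0.009 0 0.021 0 -1" --pt "-0.018 0 0.043 0 -1" --pt "-0.018 0 0.043 0 -1"

```text
clock: 18.05
position: [0.5338, -0.2336, 0.1053]
ee_rot: [0.74, 0.641, 0.14, -0.145]
ft_force: [-8.4, 0.7, 3.0]
grip_width: 0.306
grasp_force: 82.9
```

```bash
python3 - <<'E'
from h import *
U()
c=camera("top");P=cloud(c);d=c["depth"]
ax=np.array([np.cos(np.radians(82)),np.sin(np.radians(82))]);W=P[...,:2]-np.array([.5593,-.0335]);u=-(W@ax);v=W@np.array([ax[1],-ax[0]])
m=(d>0)&(u>.13)&(u<.4)&(abs(v)<.03)&(P[...,2]>.05)&(P[...,2]<.13)
for a in np.arange(.13,.4,.01):
    k=m&(u>=a)&(u<a+.01)
    if k.sum()>3:print("U",round(a+.005,3),k.sum(),"v",np.percentile(v[k],[3,50,97]).round(4),"z",np.percentile(P[k][:,2],[10,50,90]).round(4))
E
```

```text
t 18.05 q [ 0.56  0.5  -0.04  1.6  -0.36  1.25  0.53] p [ 0.5338 -0.2336  0.1053] tilt 23.3 bearing 87.0 w 0.306 F [-8.4  0.7  3. ]
x [0.138 0.909 0.393] y [ 0.99  -0.135 -0.036] z [ 0.021  0.395 -0.919]
U 0.2006 v 0.0025 gz 0.1025 push10 [0.0613 0.0003 0.0262] torque [0.38 1.62 0.92]
U 0.295 35 v [-0.0096 -0.0068  0.0084] z [0.0996 0.1126 0.1184]
U 0.305 47 v [-0.0103 -0.004   0.0129] z [0.1006 0.116  0.1205]
U 0.315 32 v [-0.0107 -0.0038  0.0117] z [0.1046 0.1153 0.1197]
U 0.325 14 v [-0.0024  0.0011  0.0103] z [0.1071 0.109  0.1129]
```

Call:
carry_out --pt "-0.013 -0.012 0.025 0 -1" --pt "-0.013 -0.012 0.025 0 -1" --pt "-0.013 -0.012 0.025 0 -1"

```text
clock: 18.48
position: [0.5333, -0.2341, 0.102]
ee_rot: [0.74, 0.641, 0.141, -0.144]
ft_force: [-4.6, -0.2, 5.6]
grip_width: 0.308
grasp_force: 84.4
```

```bash
cat >> h.py <<'E'
def rear():
    U();c=camera("top");P=cloud(c);d=c["depth"]
    ax=np.array([np.cos(np.radians(82)),np.sin(np.radians(82))]);W=P[...,:2]-np.array([.5593,-.0335]);u=-(W@ax);v=W@np.array([ax[1],-ax[0]])
    m=(d>0)&(u>.1)&(u<.4)&(abs(v)<.03)&(P[...,2]>.05)&(P[...,2]<.13)
    for a in np.arange(.1,.4,.01):
        k=m&(u>=a)&(u<a+.01)
        if k.sum()>6:print("U",round(a+.005,3),k.sum(),"v",np.percentile(v[k],[3,50,97]).round(4),"z",np.percentile(P[k][:,2],[10,50,90]).round(4))
E
python3 -c "
from h import *
rear()"
```

```text
t 18.48 q [ 0.56  0.5  -0.04  1.61 -0.36  1.24  0.54] p [ 0.5333 -0.2341  0.102 ] tilt 23.2 bearing 86.6 w 0.308 F [-4.6 -0.2  5.6]
x [0.138 0.909 0.393] y [ 0.99  -0.136 -0.033] z [ 0.024  0.393 -0.919]
U 0.2011 v 0.002 gz 0.0992 push10 [0.0613 0.0002 0.0262] torque [0.31 0.71 0.45]
U 0.295 34 v [-0.0116 -0.0069  0.0098] z [0.0899 0.1013 0.1087]
U 0.305 44 v [-0.0114 -0.0059  0.0135] z [0.0925 0.104  0.1072]
U 0.315 35 v [-0.0106 -0.0067  0.0101] z [0.0924 0.103  0.1072]
U 0.325 14 v [-0.0056  0.0008  0.0107] z [0.0948 0.0972 0.0987]
```

Call:
carry_out --pt "0 -0.01 0 0 -1" --pt "0.03 -0.01 0.013 0 -1" --pt "0.061 -0.01 0.026 0 -1" --pt "0.061 -0.01 0.026 0 -1"

```text
clock: 19.02
position: [0.5338, -0.2237, 0.102]
ee_rot: [0.74, 0.641, 0.141, -0.143]
ft_force: [0.9, -0.4, 9.0]
grip_width: 0.31
grasp_force: 84.6
```

```bash
python3 -c "
from h import *
rear()"
```

```text
t 19.02 q [ 0.55  0.49 -0.05  1.63 -0.36  1.23  0.52] p [ 0.5338 -0.2237  0.102 ] tilt 23.2 bearing 86.4 w 0.31 F [ 0.9 -0.4  9. ]
x [0.137 0.909 0.393] y [ 0.99  -0.136 -0.031] z [ 0.025  0.393 -0.919]
U 0.1907 v 0.0012 gz 0.0992 push10 [0.0613 0.0002 0.0262] torque [ 0.6  -0.35 -0.06]
U 0.285 22 v [-0.0141 -0.0091  0.0032] z [0.0928 0.1002 0.1068]
U 0.295 41 v [-0.0117 -0.0063  0.0116] z [0.0898 0.1034 0.1086]
U 0.305 34 v [-0.0113 -0.0061  0.0102] z [0.0913 0.1029 0.1081]
U 0.315 17 v [-0.0063  0.0008  0.0106] z [0.0942 0.0964 0.0984]
```

Call:
carry_out --pt "0.03 0 0.01 0 -1" --pt "0.06 0 0.023 0 -1" --pt "0.094 0 0.035 0 -1" --pt "0.094 0 0.035 0 -1"

```text
clock: 19.58
position: [0.5355, -0.2084, 0.102]
ee_rot: [0.74, 0.641, 0.141, -0.144]
ft_force: [0.4, 1.1, 6.9]
grip_width: 0.313
grasp_force: 84.3
```

```bash
python3 -c "
from h import *
rear()"
```

```text
t 19.57 q [ 0.53  0.48 -0.05  1.64 -0.37  1.21  0.51] p [ 0.5355 -0.2084  0.102 ] tilt 23.2 bearing 86.5 w 0.313 F [0.4 1.1 6.9]
x [0.137 0.909 0.393] y [ 0.99  -0.136 -0.032] z [ 0.024  0.394 -0.919]
U 0.1754 v 0.0007 gz 0.0992 push10 [0.0613 0.0002 0.0262] torque [ 0.71 -0.4  -0.15]
U 0.275 18 v [-0.0128 -0.0103  0.0007] z [0.0895 0.0997 0.1059]
U 0.285 43 v [-0.0122 -0.0075  0.0099] z [0.0918 0.1043 0.1082]
U 0.295 16 v [-0.0103 -0.0045  0.0091] z [0.0948 0.0972 0.1035]
U 0.305 9 v [-0.0053  0.0037  0.0075] z [0.0933 0.0957 0.0979]
```

Call:
carry_out --pt "0.025 0 0.01 0 -1" --pt "0.049 0 0.021 0 -1" --pt "0.049 0 0.021 0 -1"

```text
clock: 20.0
position: [0.5365, -0.201, 0.102]
ee_rot: [0.74, 0.641, 0.141, -0.144]
ft_force: [-0.2, -0.6, 7.6]
grip_width: 0.311
grasp_force: 84.4
```

```bash
python3 -c "
from h import *
U()"
```

```text
t 20.0 q [ 0.53  0.48 -0.06  1.65 -0.37  1.21  0.5 ] p [ 0.5365 -0.201   0.102 ] tilt 23.2 bearing 86.5 w 0.311 F [-0.2 -0.6  7.6]
x [0.138 0.909 0.393] y [ 0.99  -0.136 -0.032] z [ 0.024  0.393 -0.919]
U 0.1679 v 0.0007 gz 0.0992 push10 [0.0613 0.0002 0.0262] torque [ 0.57 -0.26 -0.09]
```

Call:
carry_out --pt "0.018 0 0.008 0 -1" --pt "0.018 0 0.008 0 -1"

```text
clock: 20.25
position: [0.5366, -0.2, 0.102]
ee_rot: [0.741, 0.641, 0.14, -0.143]
ft_force: [-1.3, -5.2, 9.0]
grip_width: 0.311
grasp_force: 85.1
```

Call:
carry_out --pt "0.018 0 0.008 0 -1" --pt "0.018 0 0.008 0 -1"

```text
clock: 20.5
position: [0.5366, -0.1998, 0.1021]
ee_rot: [0.742, 0.64, 0.139, -0.141]
ft_force: [-3.4, -13.0, 11.1]
grip_width: 0.309
grasp_force: 85.6
```

The handle now bears on the button shoulders, so the mouth is at U=134 mm. I'll release here and regrip at the mouth to squeeze the buttons.

Call:
carry_out --pt "-0.024 0 -0.01 0 -1" --pt "-0.024 0 -0.01 0 0.4" --pt "-0.024 0 -0.01 0 0.4" --pt "-0.024 0 -0.01 0 0.4" --pt "-0.024 0 -0.01 0 0.4"

```text
clock: 21.12
position: [0.5345, -0.1988, 0.0989]
ee_rot: [0.741, 0.641, 0.139, -0.146]
ft_force: [-0.8, 0.2, -0.2]
grip_width: 0.701
grasp_force: 0.0
```

```bash
python3 - <<'E'
from h import *
rear()
s,R=st();f=np.array([.1392,.9903,0]);z=R[:,2]
g=np.r_[np.array([.5593,-.0335])-.135*f[:2],.090];go(g-.003*z)
E
```

```text
t 21.12 q [ 0.52  0.48 -0.06  1.66 -0.37  1.2   0.49] p [ 0.5345 -0.1988  0.0989] tilt 23.2 bearing 87.3 w 0.701 F [-0.8  0.2 -0.2]
x [0.14  0.909 0.392] y [ 0.99  -0.136 -0.038] z [ 0.018  0.394 -0.919]
U 0.166 v -0.0017 gz 0.0962 push10 [0.0613 0.0002 0.0262] torque [-0.46  0.03  0.02]
U 0.265 7 v [-0.0159 -0.0139 -0.0112] z [0.0787 0.086  0.0938]
U 0.275 41 v [-0.0161 -0.011   0.0083] z [0.0789 0.0929 0.0976]
U 0.285 22 v [-0.0147 -0.0084  0.005 ] z [0.083  0.0881 0.0941]
U 0.295 14 v [-0.0091 -0.0019  0.0066] z [0.08   0.082  0.0842]
t 21.18 q [ 0.52  0.48 -0.06  1.66 -0.37  1.2   0.49] p [ 0.5344 -0.1989  0.0989] tilt 23.2 bearing 87.3 w 0.699 F [-0.  -1.1  0.3]
x [0.14  0.909 0.392] y [ 0.99  -0.136 -0.038] z [ 0.018  0.394 -0.919]
t 21.18 q [ 0.52  0.48 -0.06  1.66 -0.37  1.2   0.49] p [ 0.5344 -0.1989  0.0989] tilt 23.2 bearing 87.3 w 0.699 F [-0.  -1.1  0.3]
x [0.14  0.909 0.392] y [ 0.99  -0.136 -0.038] z [ 0.018  0.394 -0.919]
delta units [0.174 0.014 0.118]
```

Call:
carry_out --pt "0.06 0.006 0.04 0 0.4" --pt "0.12 0.012 0.08 0 0.4" --pt "0.174 0.017 0.118 0 0.4" --pt "0.174 0.017 0.118 0 0.4"

```text
clock: 21.68
position: [0.541, -0.1672, 0.0927]
ee_rot: [0.74, 0.642, 0.139, -0.146]
ft_force: [-0.6, 0.6, -0.9]
grip_width: 0.7
grasp_force: 0.0
```

```bash
python3 - <<'E'
from h import *
U()
c=camera("side");cv2.imwrite("pics/s5.png",cv2.resize(c["img"][100:250,120:320,::-1],(800,600),interpolation=2))
E
```

```text
t 21.68 q [ 0.49  0.47 -0.08  1.69 -0.37  1.17  0.45] p [ 0.541  -0.1672  0.0927] tilt 23.2 bearing 87.4 w 0.7 F [-0.6  0.6 -0.9]
x [0.138 0.909 0.393] y [ 0.99  -0.134 -0.038] z [ 0.018  0.394 -0.919]
U 0.1337 v 0.0004 gz 0.09 push10 [0.0613 0.0004 0.0262] torque [-0.45  0.03 -0.04]
```

View pics/s5.png

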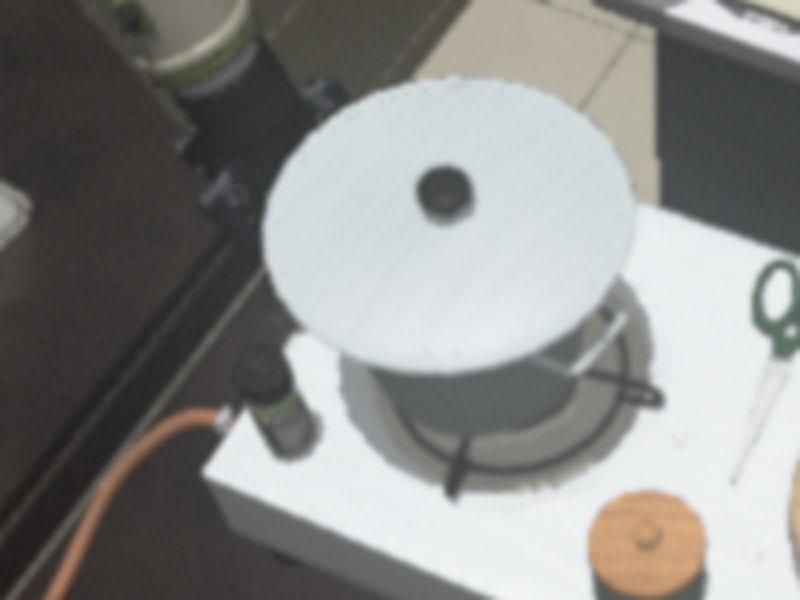

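The gripper at (250,130) sits beside the lid without touching it, and the jar at (270,400) is clear. Now I squeeze.

Call:
carry_out --pt "-0.006 0 -0.003 0 -1" --pt "-0.006 0 -0.003 0 -1" --pt "-0.006 0 -0.003 0 -1" --pt "-0.006 0 -0.003 0 -1" --pt "-0.006 0 -0.003 0 -1" --pt "-0.006 0 -0.003 0 -1"

```text
clock: 22.48
position: [0.5409, -0.1705, 0.0931]
ee_rot: [0.741, 0.641, 0.139, -0.145]
ft_force: [-1.3, -4.9, 4.6]
grip_width: 0.314
grasp_force: 78.6
```

```bash
python3 -c "
from h import *
U()"
```

```text
t 22.48 q [ 0.49  0.47 -0.07  1.69 -0.37  1.17  0.46] p [ 0.5409 -0.1705  0.0931] tilt 23.1 bearing 87.2 w 0.314 F [-1.3 -4.9  4.6]
x [0.14  0.91  0.391] y [ 0.99  -0.137 -0.037] z [ 0.019  0.393 -0.92 ]
U 0.137 v 0.0007 gz 0.0904 push10 [0.0613 0.0002 0.0261] torque [-1.12  0.2   0.06]
```

Call:
carry_out --pt "0.018 0 0.008 0 -1" --pt "0.037 0 0.016 0 -1" --pt "0.037 0 0.016 0 -1"

```text
clock: 22.85
position: [0.5418, -0.1648, 0.0932]
ee_rot: [0.741, 0.641, 0.138, -0.145]
ft_force: [-1.4, -6.2, 3.8]
grip_width: 0.31
grasp_force: 78.0
```

Call:
carry_out --pt "0.018 0 0.008 0 -1" --pt "0.018 0 0.008 0 -1"

```text
clock: 23.1
position: [0.5422, -0.1627, 0.0932]
ee_rot: [0.741, 0.641, 0.138, -0.144]
ft_force: [-0.7, -8.3, 4.9]
grip_width: 0.316
grasp_force: 78.1
```

```bash
python3 -c "
from h import *
rear()"
```

```text
t 23.1 q [ 0.48  0.46 -0.08  1.7  -0.37  1.16  0.44] p [ 0.5422 -0.1627  0.0932] tilt 23.0 bearing 87.0 w 0.316 F [-0.7 -8.3  4.9]
x [0.141 0.91  0.39 ] y [ 0.99  -0.138 -0.037] z [ 0.02   0.391 -0.92 ]
U 0.1292 v 0.0009 gz 0.0905 push10 [0.0614 0.0001 0.026 ] torque [-1.91  0.27  0.06]
U 0.245 8 v [-0.0144 -0.0141 -0.0102] z [0.0802 0.0877 0.097 ]
U 0.255 41 v [-0.0147 -0.0087  0.0068] z [0.083  0.0947 0.0989]
U 0.265 43 v [-0.0159 -0.0099  0.008 ] z [0.0814 0.0956 0.099 ]
U 0.275 29 v [-0.0148 -0.0073  0.0088] z [0.0811 0.0916 0.0961]
U 0.285 14 v [-0.0081 -0.0032  0.006 ] z [0.0821 0.0848 0.0888]
```

Call:
carry_out --pt "0.018 0 0.008 0 -1" --pt "0.03 0 0.013 0 -1" --pt "0.03 0 0.013 0 -1"

```text
clock: 23.52
position: [0.543, -0.1569, 0.0933]
ee_rot: [0.741, 0.641, 0.139, -0.145]
ft_force: [-0.8, -5.4, 7.1]
grip_width: 0.313
grasp_force: 78.2
```

```bash
python3 -c "
from h import *
rear()"
```

```text
t 23.52 q [ 0.47  0.46 -0.08  1.7  -0.38  1.16  0.44] p [ 0.543  -0.1569  0.0933] tilt 23.1 bearing 87.1 w 0.313 F [-0.8 -5.4  7.1]
x [0.14  0.91  0.391] y [ 0.99  -0.137 -0.037] z [ 0.02   0.392 -0.92 ]
U 0.1233 v 0.0009 gz 0.0905 push10 [0.0614 0.0002 0.0261] torque [-1.51  0.19  0.04]
U 0.245 18 v [-0.0165 -0.0124 -0.0013] z [0.0828 0.0924 0.0994]
U 0.255 42 v [-0.0148 -0.0083  0.0065] z [0.0815 0.0954 0.0992]
U 0.265 41 v [-0.0149 -0.01    0.0084] z [0.0817 0.0947 0.0994]
U 0.275 15 v [-0.0093 -0.003   0.0084] z [0.0833 0.0862 0.0901]
```

Call:
carry_out --pt "0 0 0 0 0.4" --pt "0 0 0 0 0.4" --pt "0 0 0 0 0.4" --pt "-0.2 0 -0.085 0 0.4" --pt "-0.4 0 -0.17 0 0.4" --pt "-0.52 0 -0.222 0 0.4" --pt "-0.52 0 -0.222 0 -1" --pt "-0.52 0 -0.222 0 -1" --pt "-0.52 0 -0.222 0 -1" --pt "-0.52 0 -0.222 0 -1"

```text
clock: 24.82
position: [0.5316, -0.2385, 0.093]
ee_rot: [0.74, 0.642, 0.139, -0.146]
ft_force: [1.7, 2.3, 0.8]
grip_width: 0.308
grasp_force: 78.4
```

```bash
python3 -c "
from h import *
rear()"
```

```text
t 24.82 q [ 0.57  0.52 -0.04  1.61 -0.36  1.23  0.55] p [ 0.5316 -0.2385  0.093 ] tilt 23.3 bearing 87.3 w 0.308 F [1.7 2.3 0.8]
x [0.138 0.909 0.393] y [ 0.99  -0.134 -0.038] z [ 0.018  0.394 -0.919]
U 0.2057 v 0.001 gz 0.0903 push10 [0.0613 0.0003 0.0262] torque [ 0.03 -0.18 -0.13]
```

Gripped on the middle of the handle. Now I push it home until it meets the stop.

Call:
carry_out --pt "0.018 0 0.008 0 -1" --pt "0.037 0 0.016 0 -1" --pt "0.037 0 0.016 0 -1"

```text
clock: 25.25
position: [0.5321, -0.2345, 0.0932]
ee_rot: [0.741, 0.641, 0.139, -0.145]
ft_force: [-0.6, -4.5, 4.1]
grip_width: 0.309
grasp_force: 78.9
```

Call:
carry_out --pt "0.018 0 0.008 0 -1" --pt "0.025 0 0.011 0 -1" --pt "0.025 0 0.011 0 -1"

```text
clock: 25.62
position: [0.5328, -0.2305, 0.0933]
ee_rot: [0.741, 0.641, 0.139, -0.145]
ft_force: [-0.3, -4.9, 5.5]
grip_width: 0.304
grasp_force: 79.2
```

```bash
python3 -c "
from h import *
U()"
```

```text
t 25.62 q [ 0.56  0.51 -0.04  1.62 -0.36  1.22  0.53] p [ 0.5328 -0.2305  0.0933] tilt 23.1 bearing 87.1 w 0.304 F [-0.3 -4.9  5.5]
x [0.14  0.91  0.391] y [ 0.99  -0.136 -0.037] z [ 0.02   0.393 -0.92 ]
U 0.1976 v 0.0011 gz 0.0906 push10 [0.0613 0.0002 0.0261] torque [-0.91  0.04  0.01]
```

Call:
carry_out --pt "0.012 0 0.005 0 -1" --pt "0.024 0 0.01 0 -1" --pt "0.024 0 0.01 0 -1"

```text
clock: 26.0
position: [0.5329, -0.2296, 0.0935]
ee_rot: [0.742, 0.64, 0.138, -0.143]
ft_force: [-1.3, -12.9, 7.1]
grip_width: 0.306
grasp_force: 80.0
```

Call:
carry_out --pt "0.012 0 0.005 0 -1" --pt "0.024 0 0.01 0 -1" --pt "0.024 0 0.01 0 -1"

```text
clock: 26.38
position: [0.5327, -0.2294, 0.0935]
ee_rot: [0.743, 0.639, 0.137, -0.141]
ft_force: [-4.1, -22.7, 8.2]
grip_width: 0.303
grasp_force: 80.8
```

```bash
python3 -c "
from h import *
rear()"
```

```text
t 26.38 q [ 0.55  0.51 -0.04  1.63 -0.36  1.21  0.52] p [ 0.5327 -0.2294  0.0935] tilt 22.7 bearing 86.7 w 0.303 F [ -4.1 -22.7   8.2]
x [0.145 0.912 0.384] y [ 0.989 -0.142 -0.035] z [ 0.022  0.385 -0.923]
U 0.1965 v 0.0009 gz 0.0908 push10 [ 0.0616 -0.0002  0.0256] torque [-3.96  0.88  0.5 ]
```

It has come to a firm stop, and total travel past the shoulder is 22.9 mm against the 22.5 needed. I'll check the latch with a light tug, then let go.

Call:
carry_out --pt "-0.035 0 -0.015 0 -1" --pt "-0.065 0 -0.028 0 -1" --pt "-0.065 0 -0.028 0 -1"

```text
clock: 26.8
position: [0.5326, -0.2314, 0.0932]
ee_rot: [0.74, 0.641, 0.139, -0.146]
ft_force: [-0.6, 0.9, 7.0]
grip_width: 0.306
grasp_force: 79.1
```

```bash
python3 -c "
from h import *
U()"
```

```text
t 26.8 q [ 0.56  0.51 -0.04  1.62 -0.36  1.23  0.54] p [ 0.5326 -0.2314  0.0932] tilt 23.3 bearing 87.3 w 0.306 F [-0.6  0.9  7. ]
x [0.138 0.909 0.394] y [ 0.99  -0.134 -0.038] z [ 0.018  0.395 -0.918]
U 0.1985 v 0.001 gz 0.0905 push10 [0.0613 0.0003 0.0263] torque [ 0.09  0.01 -0.03]
```

Another 5 mm of pull, to see it hold.

Call:
carry_out --pt "-0.015 0 -0.007 0 -1" --pt "-0.03 0 -0.013 0 -1" --pt "-0.03 0 -0.013 0 -1"

```text
clock: 27.18
position: [0.5327, -0.2318, 0.0932]
ee_rot: [0.738, 0.642, 0.141, -0.149]
ft_force: [2.3, 12.2, 5.9]
grip_width: 0.304
grasp_force: 78.7
```

Latched: it holds at 12 N with about 2 mm of play. I'll push it back to the stop, open, and withdraw along the tool axis.

Call:
carry_out --pt "0.03 0 0.013 0 -1" --pt "0.055 0 0.023 0 -1" --pt "0.055 0 0.023 0 -1" --pt "0.043 0 0.018 0 0.4" --pt "0.043 0 0.018 0 0.4" --pt "0.043 0 0.018 0 0.4" --pt "0.043 0 0.018 0 0.4" --pt "0.043 0 -0.1 0 0.4" --pt "0.043 0 -0.3 0 0.4" --pt "0.043 0 -0.6 0 0.4" --pt "0.043 0 -1 0 0.4" --pt "0.043 0 -1 0 0.4"

```text
clock: 28.68
position: [0.5305, -0.2944, 0.2391]
ee_rot: [0.742, 0.641, 0.139, -0.141]
ft_force: [0.3, 0.0, -0.7]
grip_width: 0.702
grasp_force: 0.0
```

Call:
carry_out --pt "-0.2 0 -0.3 0 0.4" --pt "-0.4 0 -0.6 0 0.4" --pt "-0.6 0 -0.9 0 0.4" --pt "-0.6 0 -0.9 0 0.4"

```text
clock: 29.18
position: [0.513, -0.4298, 0.3238]
ee_rot: [0.743, 0.64, 0.138, -0.144]
ft_force: [-0.3, 0.8, -0.1]
grip_width: 0.699
grasp_force: 0.0
```

```bash
python3 - <<'E'
from h import *
rear()
c=camera("top")
cv2.imwrite("pics/t6.png",cv2.resize(c["img"][180:300,320:480,::-1],(800,600),interpolation=2))
c=camera("side")
for q in("tin","scissors","handle_center","spice_jar"):print(q,[(np.round(b["position"],3),round(b["conf"],2)) for b in boxes_of(q,c)[:1]])
E
```

```text
t 29.18 q [ 0.74  0.62  0.06  0.97 -0.34  1.82  0.6 ] p [ 0.513  -0.4298  0.3238] tilt 23.0 bearing 86.9 w 0.699 F [-0.3  0.8 -0.1]
x [0.144 0.91  0.389] y [ 0.989 -0.141 -0.037] z [ 0.021  0.39  -0.921]
U 0.3977 v 0.0092 gz 0.3211 push10 [ 0.0614 -0.0001  0.0259] torque [-0.42  0.06  0.06]
U 0.105 47 v [-0.0123 -0.0095  0.0073] z [0.0819 0.1024 0.108 ]
U 0.115 30 v [-0.0128 -0.0028  0.0127] z [0.0916 0.1033 0.1067]
tin [(array([0.673, 0.172, 0.08 ]), 0.86)]
scissors [(array([0.419, 0.171, 0.006]), 0.65)]
handle_center [(array([ 0.539, -0.257,  0.097]), 0.56)]
spice_jar [(array([ 0.686, -0.124,  0.081]), 0.74)]
```

View pics/t6.png

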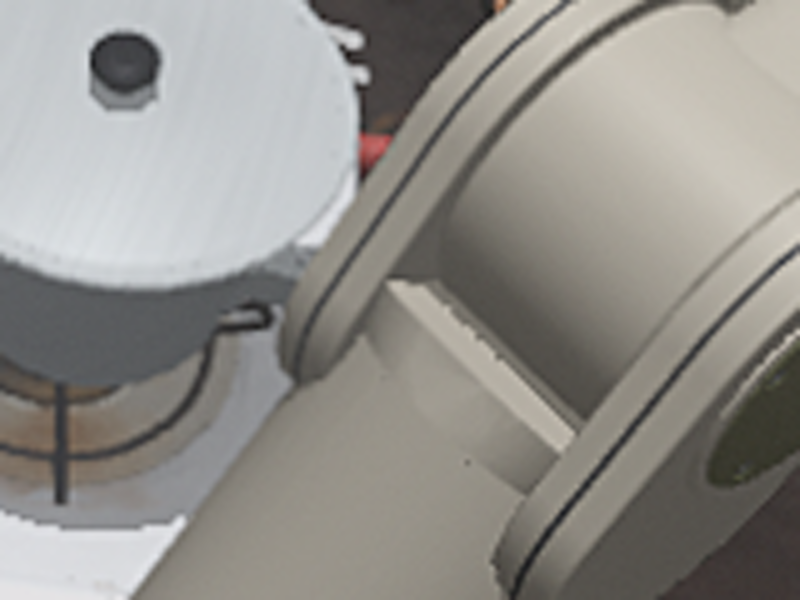

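The arm hides the joint (around (300,270)). I'll move it away to the left, high over the pot, for a clear look.

Call:
carry_out --pt "0.32 -0.05 0.02 0 0.4" --pt "0.64 -0.1 0.1 0 0.4" --pt "0.96 -0.14 0.2 0 0.4"

```text
clock: 29.9
position: [0.5142, -0.2779, 0.3522]
ee_rot: [0.741, 0.641, 0.139, -0.145]
ft_force: [0.5, 1.1, 0.4]
grip_width: 0.701
grasp_force: 0.0
```

Call:
carry_out --pt "0.32 -0.05 0.05 0 0.4" --pt "0.64 -0.1 0.12 0 0.4" --pt "0.96 -0.14 0.2 0 0.4"

```text
clock: 30.28
position: [0.5138, -0.1321, 0.3819]
ee_rot: [0.74, 0.641, 0.139, -0.146]
ft_force: [-0.1, -0.5, 0.5]
grip_width: 0.699
grasp_force: 0.0
```

Call:
carry_out --pt "0.32 -0.05 0.09 0 0.4" --pt "0.64 -0.1 0.18 0 0.4" --pt "0.96 -0.14 0.27 0 0.4"

```text
clock: 30.65
position: [0.5136, 0.0175, 0.4018]
ee_rot: [0.74, 0.641, 0.139, -0.146]
ft_force: [1.2, 0.4, -0.4]
grip_width: 0.697
grasp_force: 0.0
```

Call:
carry_out --pt "0.32 -0.05 0.09 0 0.4" --pt "0.64 -0.1 0.18 0 0.4" --pt "0.96 -0.14 0.27 0 0.4"

```text
clock: 31.02
position: [0.5136, 0.1671, 0.4218]
ee_rot: [0.74, 0.641, 0.139, -0.145]
ft_force: [0.8, 0.1, 0.6]
grip_width: 0.7
grasp_force: 0.0
```

```bash
python3 - <<'E'
from h import *
rear()
c=camera("top")
cv2.imwrite("pics/t7.png",cv2.resize(c["img"][200:275,350:450,::-1],(800,600),interpolation=2))
E
```

```text
t 31.02 q [ 0.14  0.06 -0.33  1.49 -0.38  1.5  -0.32] p [0.5136 0.1671 0.4218] tilt 23.2 bearing 87.3 w 0.7 F [0.8 0.1 0.6]
x [0.139 0.909 0.392] y [ 0.99  -0.135 -0.038] z [ 0.019  0.393 -0.919]
U -0.1934 v -0.0733 gz 0.4191 push10 [0.0613 0.0003 0.0261] torque [-0.44 -0.01  0.04]
U 0.115 9 v [-0.0006  0.0081  0.0132] z [0.1003 0.104  0.1061]
U 0.125 41 v [-0.0171 -0.0053  0.0135] z [0.0934 0.1041 0.1068]
U 0.135 52 v [-0.0146 -0.009   0.0136] z [0.0831 0.102  0.1052]
U 0.145 50 v [-0.0145 -0.0085  0.0117] z [0.0805 0.1008 0.1043]
U 0.155 53 v [-0.0156 -0.0077  0.0142] z [0.0859 0.1018 0.1043]
U 0.165 50 v [-0.0148 -0.01    0.0147] z [0.083  0.0994 0.1034]
U 0.175 52 v [-0.0156 -0.0076  0.0118] z [0.0833 0.0999 0.1044]
U 0.185 52 v [-0.0154 -0.0094  0.0149] z [0.0827 0.0994 0.1027]
U 0.195 43 v [-0.0139 -0.0066  0.009 ] z [0.0862 0.0985 0.1019]
U 0.205 42 v [-0.014  -0.0066  0.0111] z [0.0867 0.098  0.1018]
U 0.215 43 v [-0.0146 -0.0068  0.0099] z [0.0862 0.0976 0.102 ]
U 0.225 44 v [-0.013  -0.0078  0.0103] z [0.0849 0.0983 0.1015]
U 0.235 44 v [-0.0138 -0.007   0.0101] z [0.0832 0.0976 0.1011]
U 0.245 45 v [-0.0135 -0.007   0.01  ] z [0.085  0.0965 0.0999]
U 0.255 40 v [-0.0144 -0.0079  0.0116] z [0.0861 0.0957 0.0999]
U 0.265 17 v [-0.0082 -0.0039  0.0087] z [0.0839 0.0889 0.0964]
U 0.275 7 v [-0.0056 -0.0004  0.0068] z [0.0837 0.0863 0.0897]
```

View pics/t7.png

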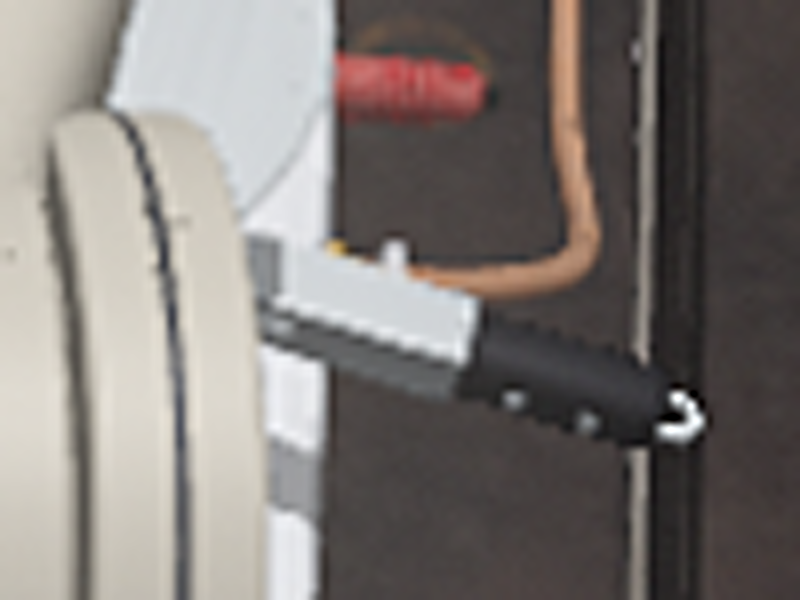

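The handle is home: the near button shows in its hole at (285,325), the socket/grip boundary is at U≈192 mm (so the mouth is at the stop), and the tin and scissors read where they were. The far-side button is hidden from this camera, but the tug test held. Handing in.

```bash
python3 -c "
from workcell import ticket
print(ticket.hand_in())"
```

```text
the job is handed in; nothing more can be done
None
```

The handle is fitted, pushed home against the stop and released, and the job is handed in at about 31 s: it held a 12 N tug and the near button shows in its hole, but the far-side button was out of view and not seen directly.

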